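Put the seasonings back on their own mats

TASK

The three seasonings on the board over the sink have been left on the wrong mats. Change them round so that the tall wooden-topped shaker stands on the round wooden coaster, the small steel-topped shaker on the striped coaster and the carton on the cream tile, each upright in the middle of its mat; park one of them upright in the middle of the round cork mat meanwhile, so that no mat ever needs to hold two. Set things down gently without dropping or toppling them, and leave the mug and the green bottle where they are.

Things in the scene. Friction and masses are not known exactly. Their poses are not given: they have to be found in the camera images.
- tall_shaker: tall white glazed shaker with a steel collar and a round wooden top, upright; round body 56 mm in diameter up to 108 mm, wooden top 41 mm in diameter, 129 mm tall in all; 0.23 to 0.46 kg. Origin at the centre of its underside, z up. Starts on the striped coaster.
- small_shaker: small white glazed shaker with a steel pierced top, upright; round, 35 mm in diameter, 74 mm tall; 0.08 to 0.15 kg. Origin at the centre of its underside, z up. Starts on the cream tile.
- carton: small cardboard carton, off-white (plain from above) with an orange-red panel on a side, upright; 30 mm along its x, 45 mm along its y, 58 mm tall; 0.08 to 0.17 kg, any yaw. Origin at the centre of its underside, z up. Starts on the round wooden coaster.
- wood_mat: round reddish-brown wooden coaster, 100 mm in diameter, 12 mm thick, fixed flat on the board; the tall shaker's proper place. Origin at the centre of its underside; flat top 12 mm above it.
- striped_mat: square white coaster with black stripes, 95 x 95 x 4 mm, fixed flat on the board; the small shaker's proper place. Origin at the centre of its underside; flat top 4 mm above it.
- tile_mat: rectangular cream ceramic tile (pot stand), 122 mm along its x, 150 mm along its y, fixed on the board; the carton's proper place. Origin at the centre of its underside; flat top 11 mm above it.
- cork_mat: round plain cork mat, 100 mm in diameter, 6 mm thick, fixed flat on the board, empty at the start: the free spot for parking. Origin at the centre of its underside; flat top 6 mm above it.
- mug: bystander: white mug, red inside, 87 mm across, 113 mm with its handle, 90 mm tall, standing loose on the board. Origin under the middle of its 87 x 113 mm outline; the handle points along its -y.
- soap_bottle: bystander: green bottle with a white cap, 44 x 66 mm, 214 mm tall, standing loose on the far right of the board. Origin at the centre of its underside.
- board: large flat beech board lying fixed over the sink bowl, 390 mm along x, 650 mm along y, 20 mm thick; origin at the centre of its underside, so its top, on which all the mats and bystanders stand, lies 20 mm above it (at z = 0.024).
Not all that is in view belongs to the job. What is shaped like the tall_shaker but purple is not meant.

How it is judged:
By the outcome, as a careful person would: the job done as asked, in the order asked, and still so for the second after the job is handed in, with the robot touching nothing.
It also fails if it takes over 109 s, if anything falls off the work surface, if the arm or the gripper's body presses on something with over 40 N, if the wrist force passes 120 N, or if a joint passes its speed limit or range.

ROBOT

A 7-joint arm with a two-finger parallel gripper is mounted at the origin on a cart in front of the work surface, level with it; the furniture and walls round the work are solid. World frame = base frame: x ahead of the robot, y to its left, z up, the work surface at z = 0. Lengths are in m, angles in rad, forces in N, time in s.
With the tool pointing down it reaches from about 0.35 to 0.9 m from the base axis. Payload 7.2 kg.
Tool frame: the origin (TCP) lies at the very end of the fingers, on their centre line; the grasp point (between the pads) lies 19 mm behind it (tcp_to_grasp is the distance from the TCP to the grasp point, in m); z points along the fingers, y is the direction in which the jaws open and shut (so a half turn about z gives the same grasp; the last joint's range is limited). The gripper opens to 85 mm and grips with 20 to 120 N. Pads are 22 mm wide; open, the fingers measure 114 mm over their backs; the gripper's body (76 mm by 85 mm) begins 54 mm behind the grasp point. The pads swing forward as they close: fully open they stand 13 mm farther back than shut.
Start: joints at [-1.201, 0.411, -0.013, 1.596, 0.006, 1.134, -0.082], TCP at [0.265, 0.566, 0.231] pointing down, gripper open.
Joint ranges: [-2.95, 2.95], [-0.29, 1.99], [-1.47, 1.44], [0.14, 2.54], [-1.03, 4.17], [0.13, 1.85], [-2.86, 2.86]. Speed limits (rad/s): [2.39, 2.39, 3.01, 3.01, 3.14, 3.14, 3.14].

INTERFACE

Orientations are given as a unit quaternion [w, x, y, z].
In Python, from station import * gives the robot as it stands.
- The arm moves only by the tool servo_tool, never from a script. Its argument "deltas" is a list of rows, each an object with "translation": the shift along the tool's x, y, z in cm, a list of three; "turn": the turn about the tool's z in degrees. In form: [{"translation": [x, y, z], "turn": turn}, ...]. A call has 1 to 20 rows; each row shifts and turns the pose as measured when the row begins, along the tool's axes as they then stand; what a row does not reach is not made up. A row lasts 1/8 s, in which the tool goes at most 62.5 mm and 10.7 degrees, less where a joint would pass 70% of its speed; a pose out of reach is approached as far as the arm can. A call with a gripper value outside its range is refused whole. "gripper" is the opening in per cent of the stroke, from 0 (shut) to 100 (fully open), set as the call begins (left out, the last holds). The fingers move at their own pace and stop on an object; the grip force is fixed at half the most. Time passes only in rows, so rows that do not move let the fingers close. It gives the time, the measured TCP pose, the force and the opening at its end, in the units of the state.
- state(): the state, without advancing time (a new reading comes with each control period).
- get_image(name): name is "scene" or "top"; returns the picture (384x512x3 uint8, red, green, blue); there is no depth.
- get_calibration(name): a dict with "mtx" (3x3 intrinsics, pixels), "rvec" (rotation vector, rad) and "tvec" (3), from world to camera coordinates, as OpenCV has them. Camera axes: x right, y down, z forward; pixel columns grow to the right and rows downward; lengths in m; the calibration is good to about 2 mm. A picture is of the moment at which its call begins. get_calibration takes no time and is no camera call.
- close_job(): hands the job in, once; it reports no verdict.
The state is a dict: "clock": time; "q": joint angles; "joint_vel": joint speeds; "joint_efforts": joint torques, N m; "ee_pos": TCP position; "ee_rot": TCP orientation; "ft_force": force on the tool from outside, world axes, zero at the start; "moment": the same for the moment, N m; "grip_width": finger opening in m.
Only numpy, scipy, OpenCV 4.12 (cv2) and the standard library are available. Lean on these libraries where they do the work, as an engineer would, in place of code of your own. Each camera call takes 0.05 s, during which the arm holds its last target.

## Working session

There is one attempt and no reset: what is moved stays moved. The work goes in short steps, Python scripts to look and compute and a tool call to move; the robot and the scene stay as the last step left them, time stands still between calls to the robot, and variables do not carry over. Pictures are saved under pics/ and viewed, and the job is handed in when it is done.

Besides the shell and the picture viewer there is one more tool, called by a JSON object that holds its "op" and its "data". servo_tool: Moves the arm, as the interface text tells. Its arguments: {"type":"object","properties":{"deltas":{"type":"array","items":{"type":"object","properties":{"translation":{"type":"array","items":{"type":"number"}},"turn":{"type":"number"}}}},"gripper":{"type":"number"}},"required":["deltas"]}

```bash
mkdir -p pics; ls; python3 - <<'E'
from station import *
import cv2
s=state();print({k:s[k] for k in ['clock','ee_pos','ee_rot','grip_width','ft_force']})
for n in ['scene','top']:
    im=get_image(n);cv2.imwrite(f'pics/{n}0.png',cv2.resize(im[:,:,::-1],(800,600),interpolation=cv2.INTER_CUBIC)); cv2.imwrite(f'pics/raw_{n}0.png',im[:,:,::-1])
    print(get_calibration(n))
E
```

```text
pics
{'clock': 0.0, 'ee_pos': array([0.26482918, 0.56555059, 0.23043136]), 'ee_rot': array([-9.55335710e-05,  2.17183260e-01,  9.76130499e-01, -8.19564617e-04]), 'grip_width': 0.0854050826314467, 'ft_force': array([0.20661404, 0.59429748, 0.0909546 ])}
{'mtx': array([[376.74042612,   0.        , 254.04682197],
       [  0.        , 376.74042612, 185.01067759],
       [  0.        ,   0.        ,   1.        ]]), 'rvec': array([ 2.16818198, -0.97355671,  0.42779902]), 'tvec': array([-0.47179516,  0.29878465,  0.86471871])}
{'mtx': array([[376.94865356,   0.        , 250.64565627],
       [  0.        , 376.94865356, 188.61561014],
       [  0.        ,   0.        ,   1.        ]]), 'rvec': array([ 2.1573499 , -2.11045424,  0.17709352]), 'tvec': array([-0.1235765 ,  0.61474795,  0.92898331])}
```

View pics/scene0.png

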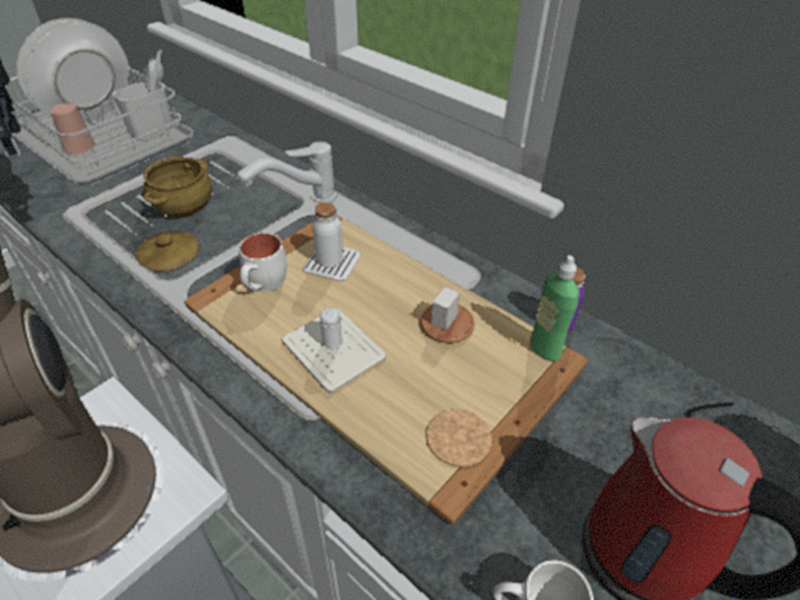

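View pics/top0.png

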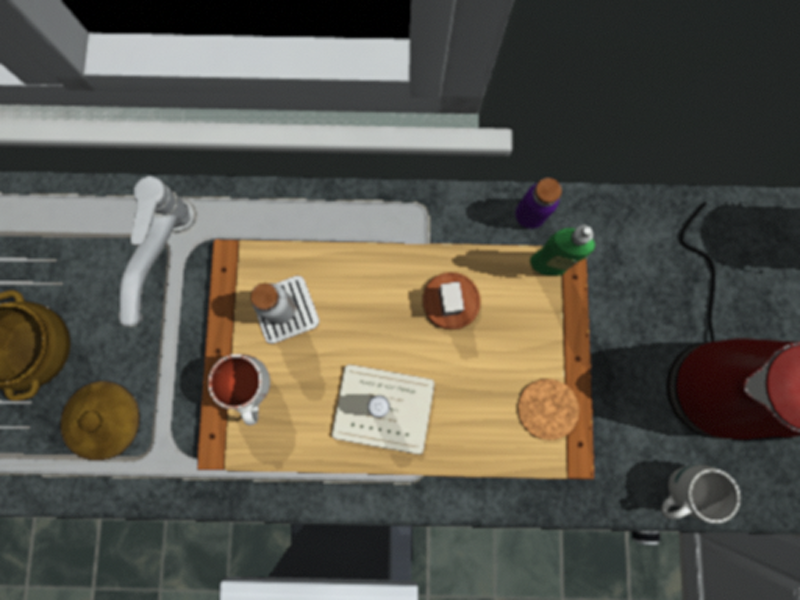

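The top view (800x600 scale) shows these candidates:
- **Tall shaker:** wooden top at (265,297), on the striped mat.
- **Purple lookalike:** (545,195), behind the bottle and off the board. Rejected.
- **Small shaker:** (378,406), on the tile. The grey mug at (705,495) and the white and red mug at (238,382) are not it.
- **Carton:** (452,297), on the round wooden coaster.
- **Cork mat:** (548,408), empty.

Next I'll look at close crops.

```bash
python3 - <<'E'
import cv2
im=cv2.imread('pics/raw_top0.png')
def crop(im,x0,y0,w,h,s,fn):
    c=cv2.resize(im[y0:y0+h,x0:x0+w],None,fx=s,fy=s,interpolation=cv2.INTER_CUBIC)
    for i in range(0,w,10): 
        cv2.line(c,(i*s,0),(i*s,4),(0,0,255),1); cv2.putText(c,str(x0+i),(i*s,14),0,.35,(0,0,255),1)
    for i in range(0,h,10): 
        cv2.line(c,(0,i*s),(4,i*s),(0,0,255),1); cv2.putText(c,str(y0+i),(5,i*s+4),0,.35,(0,0,255),1)
    cv2.imwrite(fn,c)
crop(im,125,165,100,75,8,'pics/c1.png')
crop(im,205,165,115,75,6,'pics/c1b.png')
crop(im,205,225,100,70,8,'pics/c2.png')
crop(im,310,135,80,150,4,'pics/c3.png')
crop(cv2.imread('pics/raw_scene0.png'),150,120,165,125,4,'pics/c4.png')
E
```

```text
(no output)
```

View pics/c1.png

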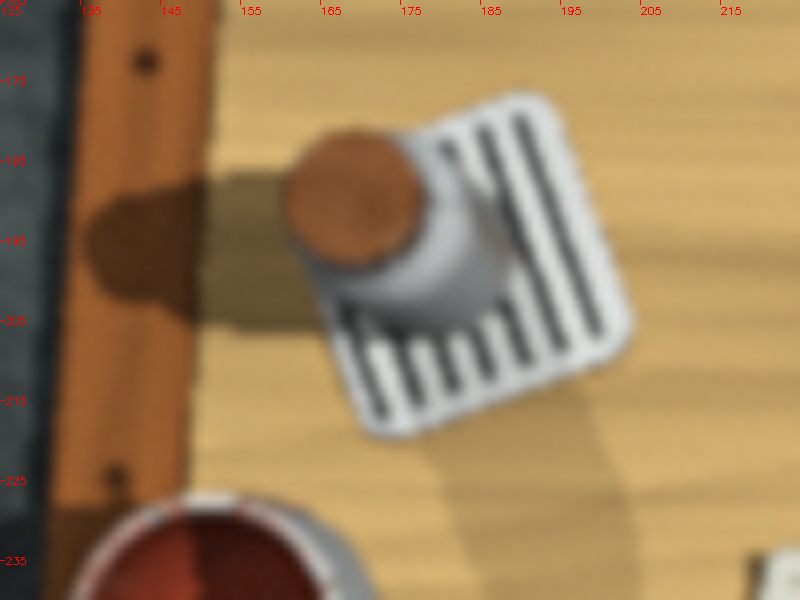

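View pics/c1b.png

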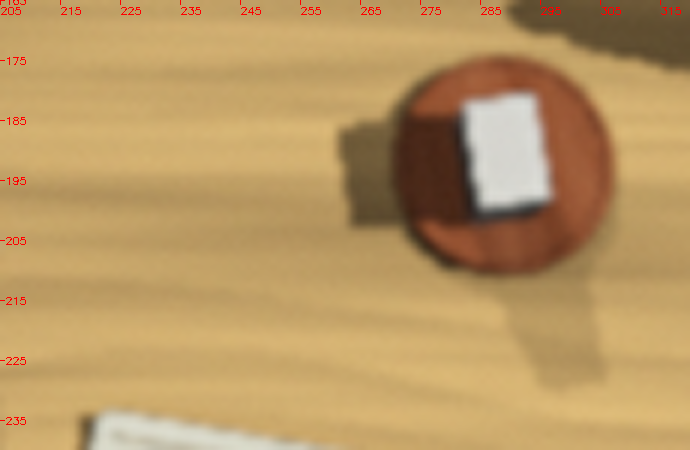

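View pics/c2.png

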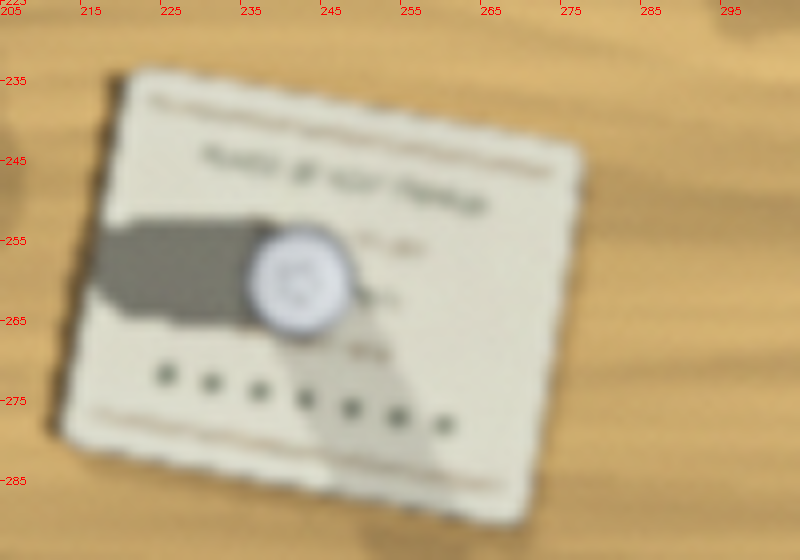

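View pics/c3.png

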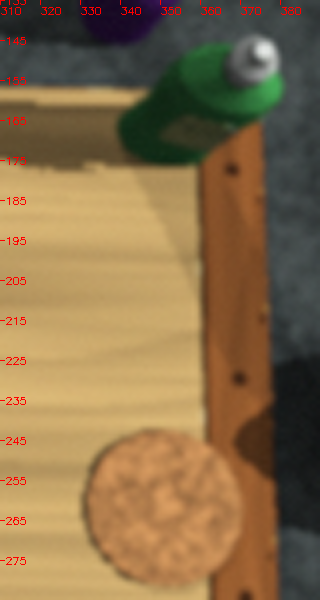

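View pics/c4.png

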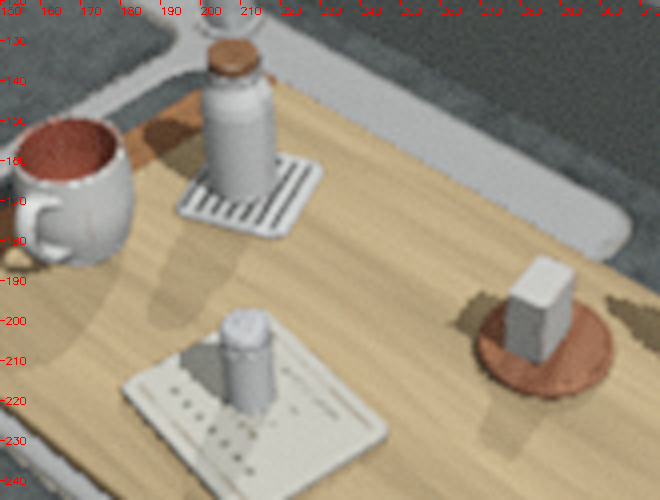

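```bash
cat > h.py <<'E'
from station import *
import numpy as np, cv2
from scipy.spatial.transform import Rotation as R
def ray(n,u,v,z):
    c=get_calibration(n);M=cv2.Rodrigues(np.array(c['rvec']))[0];t=np.array(c['tvec'])
    d=M.T@np.linalg.inv(c['mtx'])@np.array([u,v,1.]);o=-M.T@t
    return o+d*(z-o[2])/d[2]
def proj(n,p):
    c=get_calibration(n);return cv2.projectPoints(np.array(p,float).reshape(-1,3),np.array(c['rvec']),np.array(c['tvec']),np.array(c['mtx']),None)[0].reshape(-1,2)
def rot():
    w,x,y,z=state()['ee_rot'];return R.from_quat([x,y,z,w])
E
python3 - <<'E'
from h import *
P=lambda k,u,v,z:print(k,ray('top',u,v,z).round(4))
P('tall',169.2,189.2,.157);P('stripe',181.8,197.7,.028)
P('carton',289.2,189.9,.094);P('wood',288.5,192,.036)
P('tile',245.2,261.5,.035);P('small',242.2,259.5,.109);P('cork',350.1,261.6,.030)
c=[(463,102),(535,94),(552,200),(481,211)]
c=[ray('top',205+a/6-.42,165+b/6-.42,.094)[:2] for a,b in c]
for i in range(4):
    d=c[(i+1)%4]-c[i];print('carton edge',np.linalg.norm(d).round(4),np.degrees(np.arctan2(d[1],d[0])).round(1))
c=[(128,70),(585,147),(525,525),(62,442)]
c=[ray('top',205+a/8-.44,225+b/8-.44,.035)[:2] for a,b in c]
for i in range(4):
    d=c[(i+1)%4]-c[i];print('tile edge',np.linalg.norm(d).round(4),np.degrees(np.arctan2(d[1],d[0])).round(1))
P('mugrimcentre',(203/8+125),(620/8+165),.114)
for a,b in [(200,495),(375,590)]:P('mug rim',125+a/8,165+b/8,.114)
P('mugL',205/1.5625,382/1.5625,.114);P('mugR',270/1.5625,382/1.5625,.114);P('mughandle end',250/1.5625,422/1.5625,.08)
P('bottle base left',340,165,.03);P('bottlecap',373,150,.238)
print(proj('scene',[ray('top',169.2,189.2,.157),ray('top',289.2,189.9,.094),ray('top',242.2,259.5,.109)]))
print(rot().as_matrix().round(3))
E
```

```text
tall [0.594  0.0782 0.157 ]
stripe [0.5928 0.0721 0.028 ]
carton [ 0.609 -0.206  0.094]
wood [ 0.613 -0.21   0.036]
tile [ 0.4305 -0.1002  0.035 ]
small [ 0.4368 -0.0939  0.109 ]
cork [ 0.436  -0.3702  0.03  ]
carton edge 0.0302 -82.3
carton edge 0.0449 -170.9
carton edge 0.0297 100.1
carton edge 0.0462 9.7
tile edge 0.1499 -98.2
tile edge 0.1201 171.5
tile edge 0.1491 81.4
tile edge 0.1191 -8.1
mugrimcentre [0.4718 0.125  0.114 ]
mug rim [0.5087 0.1283 0.114 ]
mug rim [0.4818 0.0745 0.114 ]
mugL [0.4662 0.1702 0.114 ]
mugR [0.4683 0.0715 0.114 ]
mughandle end [0.4066 0.1061 0.08  ]
bottle base left [ 0.6905 -0.3486  0.03  ]
bottlecap [ 0.6753 -0.37    0.238 ]
[[208.14363578 132.23666584]
 [285.48899023 189.72003028]
 [211.35464066 199.88382343]]
[[-0.906  0.424 -0.001]
 [ 0.424  0.906 -0.001]
 [-0.    -0.002 -1.   ]]
```

```bash
cat >> h.py <<'E'
def go(x,y,z,yaw=None):
    s=state();r=rot();t=r.inv().apply(np.array([x,y,z])-s['ee_pos'])*100
    m=r.as_matrix();yw=np.degrees(np.arctan2(m[1,1],m[0,1]))
    msg=''
    if yaw is not None:
        msg='turn %.1f'%(((-(yaw-yw)+90)%180)-90)
    print('t',round(s['clock'],2),'pos',s['ee_pos'].round(4),'yaw %.1f'%yw,'w %.4f'%s['grip_width'],'F',np.round(s['ft_force'],1),'q7 %.2f'%s['q'][6],'tilt %.2f'%np.degrees(np.arccos(-m[2,2])),'-> cm',t.round(2),msg)
E
python3 -c "
from h import *
go(.609,-.206,.25,9.4)
for z in(.1,.15,.2):print(z,ray('top',130/1.5625,322/1.5625,z),ray('top',110/1.5,200/1.5,z))
# faucet scene tip
for z in(.1,.15,.2):print(z,ray('scene',245/1.5625,172/1.5625,z))
"
```

```text
t 0.1 pos [0.2648 0.5656 0.2305] yaw 64.9 w 0.0852 F [-0.1 -0.   0.8] q7 -0.08 tilt 0.09 -> cm [-63.88 -55.3   -1.86] turn 55.5
0.1 [0.55671949 0.29900747 0.1       ] [0.74111599 0.34166647 0.1       ]
0.15 [0.55116823 0.27658206 0.15      ] [0.7255231  0.31691799 0.15      ]
0.2 [0.54561698 0.25415665 0.2       ] [0.7099302  0.29216951 0.2       ]
0.1 [0.61620813 0.36405096 0.1       ]
0.15 [0.57293407 0.29539727 0.15      ]
0.2 [0.52966001 0.22674357 0.2       ]
```

{"op": "servo_tool", "data": {"deltas": [{"translation":[0,0,-2],"turn":9.3},{"translation":[0,0,-2],"turn":9.3},{"translation":[0,0,-2],"turn":9.3},{"translation":[0,0,-2],"turn":9.3},{"translation":[0,0,-2],"turn":9.3},{"translation":[0,0,-2],"turn":9.3}], "gripper": 100}}

```text
clock: 0.85
ee_pos: [0.2641, 0.5637, 0.3488]
ee_rot: [0.002, 0.66, 0.751, -0.006]
ft_force: [0.3, -0.6, 0.2]
grip_width: 0.0856
```

```bash
python3 -c "
from h import *
go(.609,-.206,.25,9.4)"
```

```text
t 0.85 pos [0.2641 0.5637 0.3488] yaw 7.4 w 0.0856 F [ 0.3 -0.6  0.2] q7 -1.03 tilt 0.68 -> cm [-80.65  24.4   10.57] turn -2.0
```

{"op": "servo_tool", "data": {"deltas": [{"translation":[-3,0.9,0]},{"translation":[-5,1.5,0]},{"translation":[-5,1.5,0]},{"translation":[-5,1.5,0]},{"translation":[-5,1.5,0]},{"translation":[-5,1.5,0]},{"translation":[-5,1.5,0]},{"translation":[-5,1.5,0]},{"translation":[-5,1.5,0]},{"translation":[-5,1.5,0]},{"translation":[-5,1.5,0]},{"translation":[-5,1.5,0]},{"translation":[-5,1.5,0]},{"translation":[-5,1.5,0]},{"translation":[-5,1.5,0]},{"translation":[-3,1,0],"turn":-2},{"translation":[0,0,0]}]}}

```text
validation failed for argument at $.de...
```

```bash
python3 -c "
from h import *
go(.609,-.206,.2,9.4)"
```

```text
t 0.85 pos [0.2641 0.5637 0.3488] yaw 7.4 w 0.0856 F [ 0.3 -0.6  0.2] q7 -1.03 tilt 0.68 -> cm [-80.6   24.43  15.57] turn -2.0
```

Turn is required in every row.

{"op": "servo_tool", "data": {"deltas": [{"translation":[-3,0.9,0],"turn":0},{"translation":[-5,1.5,0],"turn":0},{"translation":[-5,1.5,0],"turn":0},{"translation":[-5,1.5,0],"turn":0},{"translation":[-5,1.5,0],"turn":0},{"translation":[-5,1.5,0],"turn":0},{"translation":[-5,1.5,0],"turn":0},{"translation":[-5,1.5,0],"turn":0},{"translation":[-5,1.5,0],"turn":0},{"translation":[-5,1.5,0],"turn":0},{"translation":[-5,1.5,0],"turn":0},{"translation":[-5,1.5,0],"turn":0},{"translation":[-5,1.5,0],"turn":0},{"translation":[-5,1.5,0],"turn":0},{"translation":[-5,1.5,0],"turn":0},{"translation":[-3,1,0],"turn":-2},{"translation":[0,0,0],"turn":0}]}}

```text
clock: 2.98
ee_pos: [0.5944, -0.1833, 0.3506]
ee_rot: [0.0, 0.646, 0.764, -0.008]
ft_force: [-0.7, 1.2, 0.0]
grip_width: 0.0852
```

```bash
python3 -c "
from h import *
go(.609,-.206,.2,9.4)"
```

```text
t 2.98 pos [ 0.5944 -0.1833  0.3506] yaw 9.6 w 0.0852 F [-0.7  1.2  0. ] q7 0.61 tilt 0.91 -> cm [-2.32  1.24 15.07] turn 0.2
```

{"op": "servo_tool", "data": {"deltas": [{"translation":[-0.6,0.3,3],"turn":0},{"translation":[-0.6,0.3,4],"turn":0},{"translation":[-0.6,0.3,4],"turn":0},{"translation":[-0.5,0.3,3],"turn":0},{"translation":[0,0,1],"turn":0},{"translation":[0,0,0],"turn":0}]}}

```text
clock: 3.72
ee_pos: [0.6086, -0.1995, 0.1965]
ee_rot: [-0.001, 0.644, 0.765, -0.007]
ft_force: [0.1, -0.0, -0.3]
grip_width: 0.0854
```

```bash
python3 -c "
from h import *
go(.609,-.206,.054,9.4)"
```

```text
t 3.73 pos [ 0.6086 -0.1995  0.1965] yaw 9.7 w 0.0854 F [ 0.1 -0.  -0.3] q7 0.71 tilt 0.77 -> cm [-0.56  0.1  14.25] turn 0.3
```

{"op": "servo_tool", "data": {"deltas": [{"translation":[-0.4,0.1,2],"turn":0},{"translation":[-0.2,0,3],"turn":0},{"translation":[0,0,3],"turn":0},{"translation":[0,0,2],"turn":0},{"translation":[0,0,0],"turn":0}]}}

```text
clock: 4.35
ee_pos: [0.6123, -0.2059, 0.0955]
ee_rot: [0.001, 0.644, 0.765, -0.004]
ft_force: [-0.3, -0.0, 0.5]
grip_width: 0.0851
```

```bash
python3 -c "
from h import *
go(.609,-.206,.054,9.4)"
```

```text
t 4.35 pos [ 0.6123 -0.2059  0.0955] yaw 9.8 w 0.0851 F [-0.3 -0.   0.5] q7 0.78 tilt 0.54 -> cm [ 0.08 -0.3   4.15] turn 0.4
```

{"op": "servo_tool", "data": {"deltas": [{"translation":[0,-0.3,1.2],"turn":0},{"translation":[0,0,1.2],"turn":0},{"translation":[0,0,1.2],"turn":0},{"translation":[0,0,0.5],"turn":0},{"translation":[0,0,0],"turn":0}]}}

```text
clock: 4.97
ee_pos: [0.6104, -0.2074, 0.0539]
ee_rot: [0.003, 0.644, 0.765, -0.004]
ft_force: [-0.4, 0.2, 0.2]
grip_width: 0.0857
```

{"op": "servo_tool", "data": {"deltas": [{"translation":[0,0,0],"turn":0},{"translation":[0,0,0],"turn":0},{"translation":[0,0,0],"turn":0},{"translation":[0,0,0],"turn":0},{"translation":[0,0,0],"turn":0},{"translation":[0,0,0],"turn":0},{"translation":[0,0,0],"turn":0}], "gripper": 0}}

```text
clock: 5.85
ee_pos: [0.6109, -0.2075, 0.0547]
ee_rot: [0.004, 0.644, 0.765, -0.003]
ft_force: [0.3, 0.1, -1.7]
grip_width: 0.0446
```

```bash
python3 -c "
from h import *
go(.609,-.206,.054,9.4)"
```

```text
t 5.85 pos [ 0.6109 -0.2075  0.0547] yaw 9.9 w 0.0446 F [ 0.3  0.1 -1.7] q7 0.81 tilt 0.56 -> cm [ 0.18 -0.16  0.07] turn 0.5
```

{"op": "servo_tool", "data": {"deltas": [{"translation":[0,0,-1],"turn":0},{"translation":[0,0,-2],"turn":0},{"translation":[0,0,-3],"turn":0},{"translation":[0,0,-3],"turn":0},{"translation":[0,0,-2],"turn":0},{"translation":[0,0,0],"turn":0}]}}

```text
clock: 6.6
ee_pos: [0.6114, -0.2074, 0.1748]
ee_rot: [0.006, 0.644, 0.765, -0.002]
ft_force: [0.0, 0.4, -2.2]
grip_width: 0.0446
```

```bash
python3 -c "
from h import *
go(.436,-.3715,.14,9.4)"
```

```text
t 6.6 pos [ 0.6114 -0.2074  0.1748] yaw 9.8 w 0.0446 F [ 0.   0.4 -2.2] q7 0.73 tilt 0.69 -> cm [-13.14 -20.09   3.56] turn 0.4
```

{"op": "servo_tool", "data": {"deltas": [{"translation":[-1,-1.5,0],"turn":0},{"translation":[-2,-3,0],"turn":0},{"translation":[-2.6,-4,0],"turn":0},{"translation":[-2.6,-4,0.5],"turn":0},{"translation":[-2.2,-3.4,1],"turn":0},{"translation":[-1.6,-2.4,1],"turn":0},{"translation":[-1,-1.6,0.5],"turn":0},{"translation":[0,0,0],"turn":0}]}}

```text
clock: 7.6
ee_pos: [0.4195, -0.3778, 0.1401]
ee_rot: [0.001, 0.647, 0.763, -0.005]
ft_force: [1.5, 0.4, -1.7]
grip_width: 0.0444
```

```bash
python3 -c "
from h import *
go(.436,-.3715,.0487,9.4)"
```

```text
t 7.6 pos [ 0.4195 -0.3778  0.1401] yaw 9.4 w 0.0444 F [ 1.5  0.4 -1.7] q7 1.14 tilt 0.59 -> cm [0.42 1.78 9.12] turn 0.0
```

{"op": "servo_tool", "data": {"deltas": [{"translation":[0.2,0.9,1],"turn":0},{"translation":[0.2,0.8,2],"turn":0},{"translation":[0,0,2],"turn":0},{"translation":[0,0,1.5],"turn":0},{"translation":[0,0,0],"turn":0},{"translation":[0,0,0],"turn":0}]}}

```text
clock: 8.35
ee_pos: [0.4403, -0.366, 0.0682]
ee_rot: [-0.001, 0.644, 0.765, -0.004]
ft_force: [-0.2, 0.4, -0.5]
grip_width: 0.0444
```

```bash
python3 - <<'E'
from h import *
go(.436,-.3715,.0487,9.4)
im=get_image('top');cv2.imwrite('pics/t1.png',cv2.resize(im[200:320,270:400,::-1],None,fx=6,fy=6,interpolation=cv2.INTER_CUBIC)[:600])
E
```

```text
t 8.35 pos [ 0.4403 -0.366   0.0682] yaw 9.8 w 0.0444 F [-0.2  0.4 -0.5] q7 1.18 tilt 0.51 -> cm [-0.46 -0.51  1.95] turn 0.4
```

View pics/t1.png

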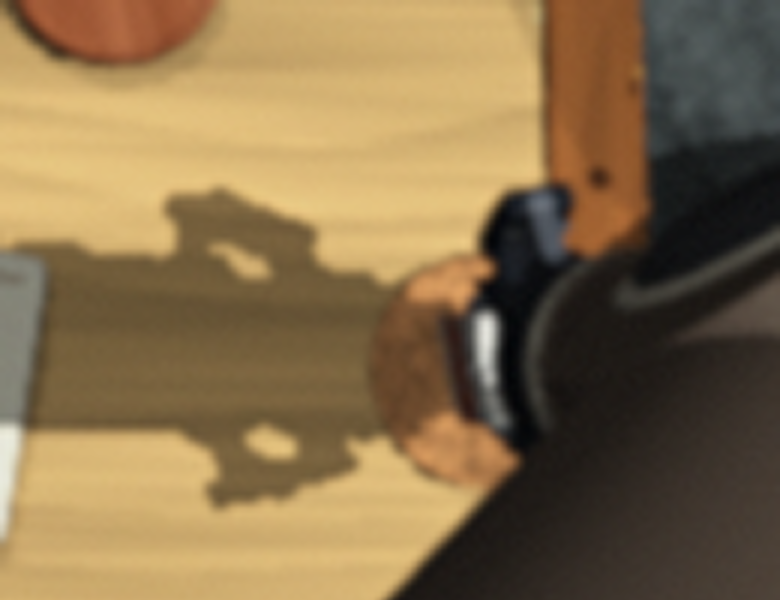

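The carton is held at about (490,370) in the crop, over the cork mat. I'll trim the position and lower it.

{"op": "servo_tool", "data": {"deltas": [{"translation":[-0.4,-0.4,0.3],"turn":0},{"translation":[0,0,0.4],"turn":0},{"translation":[0,0,0.2],"turn":0},{"translation":[0,0,0],"turn":0}]}}

```text
clock: 8.9
ee_pos: [0.4373, -0.3718, 0.0601]
ee_rot: [0.001, 0.644, 0.765, -0.004]
ft_force: [-1.0, -0.1, -1.1]
grip_width: 0.0447
```

```bash
python3 -c "
from h import *
go(.436,-.3715,.0487,9.4)"
```

```text
t 8.9 pos [ 0.4373 -0.3718  0.0601] yaw 9.8 w 0.0447 F [-1.  -0.1 -1.1] q7 1.20 tilt 0.47 -> cm [ 0.06 -0.12  1.14] turn 0.4
```

{"op": "servo_tool", "data": {"deltas": [{"translation":[0,-0.1,0.3],"turn":0},{"translation":[0,0,0.3],"turn":0},{"translation":[0,0,0.2],"turn":0},{"translation":[0,0,0.15],"turn":0},{"translation":[0,0,0],"turn":0}]}}

```text
clock: 9.52
ee_pos: [0.4363, -0.372, 0.0499]
ee_rot: [0.001, 0.644, 0.765, -0.004]
ft_force: [-0.1, -0.8, -1.0]
grip_width: 0.0443
```

```bash
python3 -c "
from h import *
go(.436,-.3715,.0487,9.4)"
```

```text
t 9.53 pos [ 0.4363 -0.372   0.0499] yaw 9.8 w 0.0443 F [-0.1 -0.8 -1. ] q7 1.21 tilt 0.47 -> cm [ 0.05 -0.02  0.12] turn 0.4
```

{"op": "servo_tool", "data": {"deltas": [{"translation":[0,0,0.1],"turn":0},{"translation":[0,0,0.05],"turn":0},{"translation":[0,0,0.05],"turn":0},{"translation":[0,0,0],"turn":0}]}}

```text
clock: 10.02
ee_pos: [0.4364, -0.3721, 0.049]
ee_rot: [0.001, 0.644, 0.765, -0.004]
ft_force: [-0.8, -0.7, -0.6]
grip_width: 0.0443
```

```bash
python3 -c "
from h import *
go(.436,-.3715,.0487,9.4)"
```

```text
t 10.03 pos [ 0.4364 -0.3721  0.049 ] yaw 9.8 w 0.0443 F [-0.8 -0.7 -0.6] q7 1.21 tilt 0.43 -> cm [ 0.07 -0.03  0.03] turn 0.4
```

{"op": "servo_tool", "data": {"deltas": [{"translation":[0,0,0.1],"turn":0},{"translation":[0,0,0.05],"turn":0},{"translation":[0,0,0],"turn":0}]}}

```text
clock: 10.4
ee_pos: [0.4365, -0.3722, 0.0489]
ee_rot: [0.001, 0.644, 0.765, -0.003]
ft_force: [0.3, -0.3, -1.1]
grip_width: 0.0448
```

```bash
python3 -c "
from h import *
for i in range(3): go(.436,-.3715,.0487,9.4)"
```

```text
t 10.4 pos [ 0.4365 -0.3722  0.0489] yaw 9.8 w 0.0448 F [ 0.3 -0.3 -1.1] q7 1.21 tilt 0.37 -> cm [ 0.07 -0.04  0.02] turn 0.4
t 10.4 pos [ 0.4365 -0.3722  0.0489] yaw 9.8 w 0.0448 F [ 0.3 -0.3 -1.1] q7 1.21 tilt 0.37 -> cm [ 0.07 -0.04  0.02] turn 0.4
t 10.4 pos [ 0.4365 -0.3722  0.0489] yaw 9.8 w 0.0448 F [ 0.3 -0.3 -1.1] q7 1.21 tilt 0.37 -> cm [ 0.07 -0.04  0.02] turn 0.4
```

{"op": "servo_tool", "data": {"deltas": [{"translation":[0,0,0],"turn":0},{"translation":[0,0,0],"turn":0},{"translation":[0,0,0],"turn":0},{"translation":[0,0,0],"turn":0},{"translation":[0,0,0],"turn":0}], "gripper": 100}}

```text
clock: 11.02
ee_pos: [0.4367, -0.3724, 0.0486]
ee_rot: [0.002, 0.644, 0.765, -0.003]
ft_force: [-0.1, -0.4, -0.0]
grip_width: 0.0858
```

```bash
python3 -c "
from h import *
go(.594,.078,.29,65)"
```

```text
t 11.03 pos [ 0.4367 -0.3724  0.0486] yaw 9.8 w 0.0858 F [-0.1 -0.4 -0. ] q7 1.21 tilt 0.41 -> cm [ 41.55  23.09 -24.47] turn -55.2
```

{"op": "servo_tool", "data": {"deltas": [{"translation":[0,0,-1.5],"turn":0},{"translation":[0,0,-2.5],"turn":0},{"translation":[0,0,-2.5],"turn":0},{"translation":[0,0,-2.5],"turn":0},{"translation":[0,0,-2],"turn":-9.2},{"translation":[0,0,-2],"turn":-9.2},{"translation":[0,0,-2],"turn":-9.2},{"translation":[0,0,-2],"turn":-9.2},{"translation":[0,0,-1],"turn":-9.2},{"translation":[0,0,0],"turn":-7},{"translation":[0,0,0],"turn":0}]}}

```text
clock: 12.4
ee_pos: [0.4355, -0.3734, 0.2459]
ee_rot: [0.003, 0.223, 0.975, -0.006]
ft_force: [-0.9, -0.1, 0.0]
grip_width: 0.0853
```

```bash
python3 -c "
from h import *
go(.594,.078,.24,65)"
```

```text
t 12.4 pos [ 0.4355 -0.3734  0.2459] yaw 64.2 w 0.0853 F [-0.9 -0.1  0. ] q7 1.90 tilt 0.78 -> cm [ 5.39 47.54  0.08] turn -0.8
```

{"op": "servo_tool", "data": {"deltas": [{"translation":[0.3,2.5,0],"turn":0},{"translation":[0.5,4.5,0],"turn":0},{"translation":[0.5,4.5,0],"turn":0},{"translation":[0.5,4.5,0],"turn":0},{"translation":[0.5,4.5,0],"turn":0},{"translation":[0.5,4.5,0],"turn":0},{"translation":[0.5,4.5,0],"turn":0},{"translation":[0.5,4.5,0],"turn":0},{"translation":[0.5,4.5,0],"turn":0},{"translation":[0.4,3.5,0],"turn":0},{"translation":[0.2,2,0],"turn":0},{"translation":[0,0,0],"turn":0},{"translation":[0,0,0],"turn":0}]}}

```text
clock: 14.02
ee_pos: [0.5936, 0.048, 0.2446]
ee_rot: [0.005, 0.247, 0.969, -0.008]
ft_force: [-0.3, -0.8, 0.1]
grip_width: 0.0855
```

```bash
python3 - <<'E'
from h import *
go(.594,.078,.091,65)
im=get_image('scene');cv2.imwrite('pics/s1.png',cv2.resize(im[:,:,::-1],(800,600),interpolation=cv2.INTER_CUBIC)); cv2.imwrite('pics/raw_s1.png',im[:,:,::-1])
im=get_image('top');cv2.imwrite('pics/t2.png',cv2.resize(im[:,:,::-1],(800,600),interpolation=cv2.INTER_CUBIC))
E
```

```text
t 14.03 pos [0.5936 0.048  0.2446] yaw 61.4 w 0.0855 F [-0.3 -0.8  0.1] q7 1.00 tilt 1.12 -> cm [ 1.61  2.86 15.31] turn -3.6
```

View pics/s1.png

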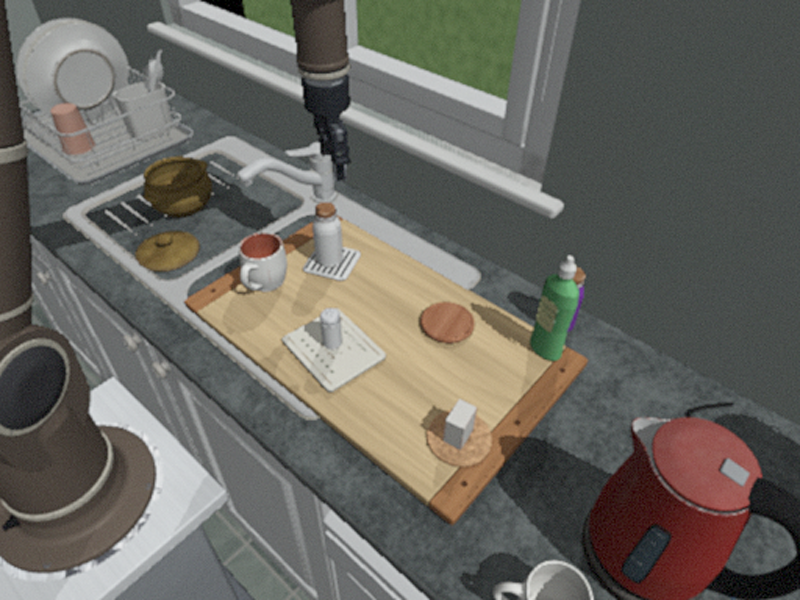

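View pics/t2.png

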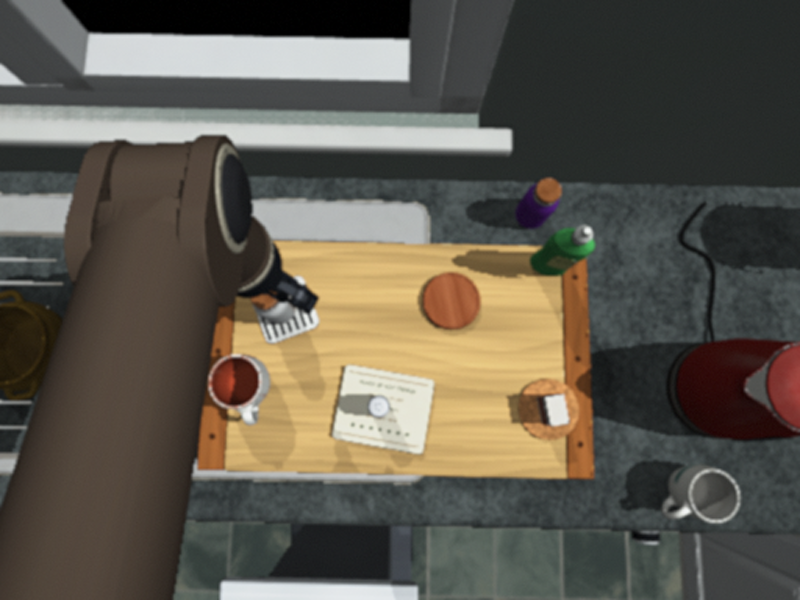

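{"op": "servo_tool", "data": {"deltas": [{"translation":[0.7,1.4,1],"turn":-3.6},{"translation":[0.6,1.2,2],"turn":0},{"translation":[0,0,1],"turn":0},{"translation":[0,0,0],"turn":0},{"translation":[0,0,0],"turn":0}]}}

```text
clock: 14.75
ee_pos: [0.5938, 0.0756, 0.2027]
ee_rot: [0.005, 0.214, 0.977, -0.008]
ft_force: [0.4, 0.0, 0.0]
grip_width: 0.0858
```

```bash
python3 - <<'E'
from h import *
go(.594,.078,.091,65)
print(ray('top',555/1.5625-.2,410/1.5625-.2,.088))
E
```

```text
t 14.75 pos [0.5938 0.0756 0.2027] yaw 65.3 w 0.0858 F [0.4 0.  0. ] q7 1.02 tilt 1.10 -> cm [ 0.23  0.38 11.16] turn 0.3
[ 0.43595757 -0.36692061  0.088     ]
```

{"op": "servo_tool", "data": {"deltas": [{"translation":[0.2,0.3,0.5],"turn":0},{"translation":[0,0,1],"turn":0},{"translation":[0,0,1],"turn":0},{"translation":[0,0,0],"turn":0},{"translation":[0,0,0],"turn":0}]}}

```text
clock: 15.38
ee_pos: [0.5938, 0.0781, 0.1765]
ee_rot: [0.006, 0.214, 0.977, -0.008]
ft_force: [-1.4, 0.4, 0.0]
grip_width: 0.0855
```

```bash
python3 - <<'E'
from h import *
go(.594,.078,.091,65)
E
```

```text
t 15.38 pos [0.5938 0.0781 0.1765] yaw 65.2 w 0.0855 F [-1.4  0.4  0. ] q7 1.03 tilt 1.12 -> cm [0.1  0.11 8.55] turn 0.2
```

{"op": "servo_tool", "data": {"deltas": [{"translation":[0.1,0.1,1.2],"turn":0},{"translation":[0,0,1.5],"turn":0},{"translation":[0,0,1.5],"turn":0},{"translation":[0,0,1.5],"turn":0},{"translation":[0,0,1],"turn":0},{"translation":[0,0,0.5],"turn":0},{"translation":[0,0,0],"turn":0}]}}

```text
clock: 16.25
ee_pos: [0.5933, 0.078, 0.0985]
ee_rot: [0.005, 0.214, 0.977, -0.008]
ft_force: [-0.0, -0.2, 0.5]
grip_width: 0.0853
```

```bash
python3 - <<'E'
from h import *
go(.594,.078,.091,65)
E
```

```text
t 16.25 pos [0.5933 0.078  0.0985] yaw 65.2 w 0.0853 F [-0.  -0.2  0.5] q7 1.05 tilt 1.12 -> cm [-0.05  0.04  0.75] turn 0.2
```

{"op": "servo_tool", "data": {"deltas": [{"translation":[0,0,0.4],"turn":0},{"translation":[0,0,0.3],"turn":0},{"translation":[0,0,0],"turn":0}]}}

```text
clock: 16.62
ee_pos: [0.5941, 0.0781, 0.0921]
ee_rot: [0.006, 0.214, 0.977, -0.008]
ft_force: [0.1, 0.7, 0.4]
grip_width: 0.0854
```

{"op": "servo_tool", "data": {"deltas": [{"translation":[0,0,0],"turn":0},{"translation":[0,0,0],"turn":0},{"translation":[0,0,0],"turn":0},{"translation":[0,0,0],"turn":0},{"translation":[0,0,0],"turn":0},{"translation":[0,0,0],"turn":0}], "gripper": 0}}

```text
clock: 17.38
ee_pos: [0.5947, 0.0786, 0.0931]
ee_rot: [0.006, 0.214, 0.977, -0.007]
ft_force: [-0.4, 0.4, -0.1]
grip_width: 0.0534
```

```bash
python3 - <<'E'
from h import *
go(.594,.078,.091,65)
E
```

```text
t 17.38 pos [0.5947 0.0786 0.0931] yaw 65.3 w 0.0534 F [-0.4  0.4 -0.1] q7 1.05 tilt 1.12 -> cm [ 0.04 -0.08  0.21] turn 0.3
```

{"op": "servo_tool", "data": {"deltas": [{"translation":[0,0,0],"turn":0},{"translation":[0,0,0],"turn":0},{"translation":[0,0,0],"turn":0},{"translation":[0,0,0.3],"turn":0},{"translation":[0,0,0.3],"turn":0},{"translation":[0,0,0],"turn":0}], "gripper": 100}}

```text
clock: 18.12
ee_pos: [0.5947, 0.0783, 0.0865]
ee_rot: [0.006, 0.214, 0.977, -0.007]
ft_force: [-0.0, -1.1, -0.3]
grip_width: 0.085
```

```bash
python3 - <<'E'
from h import *
go(.594,.078,.088,65)
E
```

```text
t 18.12 pos [0.5947 0.0783 0.0865] yaw 65.3 w 0.0850 F [-0.  -1.1 -0.3] q7 1.05 tilt 1.13 -> cm [ 0.05 -0.06 -0.15] turn 0.3
```

{"op": "servo_tool", "data": {"deltas": [{"translation":[0,0,0],"turn":0},{"translation":[0,0,0],"turn":0},{"translation":[0,0,0],"turn":0},{"translation":[0,0,0],"turn":0},{"translation":[0,0,0],"turn":0},{"translation":[0,0,0],"turn":0}], "gripper": 0}}

```text
clock: 18.88
ee_pos: [0.5952, 0.0785, 0.0868]
ee_rot: [0.007, 0.214, 0.977, -0.007]
ft_force: [-0.3, -0.2, 0.5]
grip_width: 0.0535
```

```bash
python3 - <<'E'
from h import *
go(.594,.078,.088,65)
E
```

```text
t 18.88 pos [0.5952 0.0785 0.0868] yaw 65.3 w 0.0535 F [-0.3 -0.2  0.5] q7 1.05 tilt 1.13 -> cm [ 0.08 -0.1  -0.12] turn 0.3
```

{"op": "servo_tool", "data": {"deltas": [{"translation":[0,0,-0.5],"turn":0},{"translation":[0,0,-1],"turn":0},{"translation":[0,0,-2],"turn":0},{"translation":[0,0,-2],"turn":0},{"translation":[0,0,-1],"turn":0},{"translation":[0,0,0],"turn":0},{"translation":[0,0,0],"turn":0}]}}

```text
clock: 19.75
ee_pos: [0.5928, 0.0793, 0.1539]
ee_rot: [0.005, 0.214, 0.977, -0.008]
ft_force: [1.1, 0.2, -3.6]
grip_width: 0.0533
```

```bash
python3 - <<'E'
from h import *
go(.613,-.21,.15,65)
im=get_image('scene');cv2.imwrite('pics/s2.png',cv2.resize(im[60:260,130:330,::-1],None,fx=3,fy=3,interpolation=cv2.INTER_CUBIC))
E
```

```text
t 19.75 pos [0.5928 0.0793 0.1539] yaw 65.2 w 0.0533 F [ 1.1  0.2 -3.6] q7 1.03 tilt 1.09 -> cm [-13.94 -25.42   0.92] turn 0.2
```

View pics/s2.png

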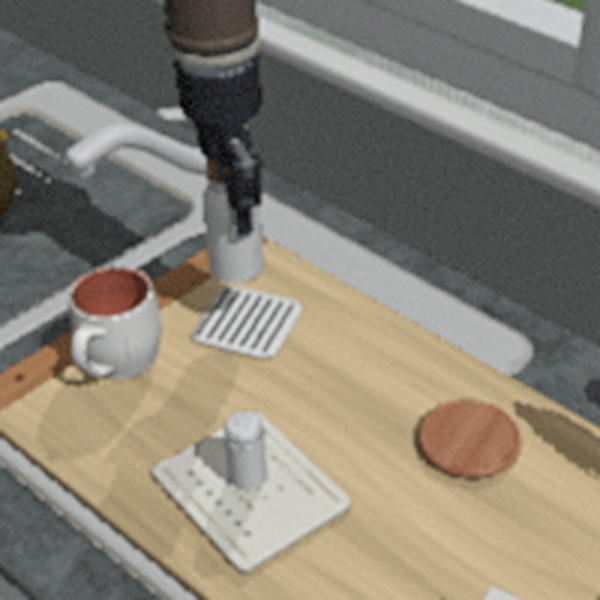

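The shaker hangs upright in the gripper at crop (235,220), and the striped mat is clear. Carrying it to the wooden coaster.

{"op": "servo_tool", "data": {"deltas": [{"translation":[-0.5,-1,0],"turn":0},{"translation":[-1,-2,0],"turn":0},{"translation":[-1.5,-2.8,0],"turn":0},{"translation":[-1.5,-2.8,0],"turn":0},{"translation":[-1.5,-2.8,0],"turn":0},{"translation":[-1.5,-2.8,0],"turn":0},{"translation":[-1.5,-2.8,0],"turn":0},{"translation":[-1.5,-2.8,0],"turn":0},{"translation":[-1,-2,0],"turn":0},{"translation":[-0.6,-1.2,0],"turn":0},{"translation":[-0.3,-0.5,0],"turn":0},{"translation":[0,0,0],"turn":0},{"translation":[0,0,0],"turn":0}]}}

```text
clock: 21.42
ee_pos: [0.6021, -0.2015, 0.1526]
ee_rot: [-0.0, 0.216, 0.976, -0.011]
ft_force: [-0.2, -0.5, -2.7]
grip_width: 0.0538
```

```bash
python3 - <<'E'
from h import *
go(.613,-.21,.095,65)
E
```

```text
t 21.43 pos [ 0.6021 -0.2015  0.1526] yaw 65.1 w 0.0538 F [-0.2 -0.5 -2.7] q7 1.52 tilt 1.22 -> cm [-1.32 -0.19  5.77] turn 0.1
```

{"op": "servo_tool", "data": {"deltas": [{"translation":[-0.6,-0.1,0.5],"turn":0},{"translation":[-0.6,-0.1,1],"turn":0},{"translation":[0,0,1],"turn":0},{"translation":[0,0,0.5],"turn":0},{"translation":[0,0,0],"turn":0}]}}

```text
clock: 22.05
ee_pos: [0.6129, -0.207, 0.1195]
ee_rot: [-0.001, 0.214, 0.977, -0.01]
ft_force: [-0.2, 0.2, -2.4]
grip_width: 0.0534
```

```bash
cat >> h.py <<'E'
Q0=None
def base(rel_q, obj_base, tcp):  # object's base given grasp-time quaternion, base pos, tcp
    w,x,y,z=rel_q; r0=R.from_quat([x,y,z,w]); d=r0.inv().apply(np.array(obj_base)-np.array(tcp))
    s=state();r=rot();up=(r*r0.inv()).apply([0,0,1])
    print('base now',(s['ee_pos']+r.apply(d)).round(4),'obj tilt %.2f'%np.degrees(np.arccos(min(1,up[2]))),up.round(3))
E
python3 - <<'E'
from h import *
go(.613,-.21,.095,65)
base([.007,.214,.977,-.007],[.5943,.078,.028],[.5952,.0785,.0868])
E
```

```text
t 22.05 pos [ 0.6129 -0.207   0.1195] yaw 65.3 w 0.0534 F [-0.2  0.2 -2.4] q7 1.54 tilt 1.17 -> cm [-0.13 -0.22  2.46] turn 0.3
base now [ 0.611  -0.2076  0.0607] obj tilt 0.98 [0.017 0.003 1.   ]
```

{"op": "servo_tool", "data": {"deltas": [{"translation":[-0.3,-0.1,0.5],"turn":0},{"translation":[0,0,0.7],"turn":0},{"translation":[0,0,0.5],"turn":0},{"translation":[0,0,0.2],"turn":0},{"translation":[0,0,0],"turn":0}]}}

```text
clock: 22.68
ee_pos: [0.6154, -0.2098, 0.0997]
ee_rot: [-0.001, 0.214, 0.977, -0.01]
ft_force: [-0.1, -0.1, -1.3]
grip_width: 0.0538
```

```bash
python3 - <<'E'
from h import *
go(.613,-.21,.095,65)
base([.007,.214,.977,-.007],[.5943,.078,.028],[.5952,.0785,.0868])
E
```

```text
t 22.68 pos [ 0.6154 -0.2098  0.0997] yaw 65.3 w 0.0538 F [-0.1 -0.1 -1.3] q7 1.55 tilt 1.17 -> cm [ 0.21 -0.11  0.47] turn 0.3
base now [ 0.6135 -0.2105  0.0409] obj tilt 0.94 [0.016 0.003 1.   ]
```

Lowering in small steps until contact.

{"op": "servo_tool", "data": {"deltas": [{"translation":[0,0,0.2],"turn":0},{"translation":[0,0,0.15],"turn":0},{"translation":[0,0,0.1],"turn":0},{"translation":[0,0,0],"turn":0}]}}

```text
clock: 23.18
ee_pos: [0.6156, -0.2099, 0.0953]
ee_rot: [-0.0, 0.214, 0.977, -0.01]
ft_force: [-0.3, 0.3, -2.7]
grip_width: 0.0537
```

```bash
python3 - <<'E'
from h import *
go(.613,-.21,.095,65)
base([.007,.214,.977,-.007],[.5943,.078,.028],[.5952,.0785,.0868])
E
```

```text
t 23.18 pos [ 0.6156 -0.2099  0.0953] yaw 65.3 w 0.0537 F [-0.3  0.3 -2.7] q7 1.55 tilt 1.17 -> cm [ 0.24 -0.12  0.03] turn 0.3
base now [ 0.6138 -0.2106  0.0365] obj tilt 0.90 [0.015 0.003 1.   ]
```

{"op": "servo_tool", "data": {"deltas": [{"translation":[0,0,0.1],"turn":0},{"translation":[0,0,0.1],"turn":0},{"translation":[0,0,0],"turn":0}]}}

```text
clock: 23.55
ee_pos: [0.6159, -0.21, 0.0949]
ee_rot: [0.0, 0.214, 0.977, -0.01]
ft_force: [-0.2, -0.5, -2.9]
grip_width: 0.0534
```

```bash
python3 - <<'E'
from h import *
go(.613,-.21,.095,65)
base([.007,.214,.977,-.007],[.5943,.078,.028],[.5952,.0785,.0868])
E
```

```text
t 23.55 pos [ 0.6159 -0.21    0.0949] yaw 65.3 w 0.0534 F [-0.2 -0.5 -2.9] q7 1.55 tilt 1.14 -> cm [ 0.27 -0.12 -0.01] turn 0.3
base now [ 0.6142 -0.2107  0.0361] obj tilt 0.83 [0.014 0.003 1.   ]
```

{"op": "servo_tool", "data": {"deltas": [{"translation":[0,0,0.2],"turn":0},{"translation":[0,0,0.2],"turn":0},{"translation":[0,0,0.1],"turn":0}]}}

```text
clock: 23.92
ee_pos: [0.6161, -0.2102, 0.0946]
ee_rot: [0.001, 0.214, 0.977, -0.009]
ft_force: [-3.1, 1.2, 3.0]
grip_width: 0.0534
```

```bash
python3 - <<'E'
from h import *
go(.613,-.21,.095,65)
base([.007,.214,.977,-.007],[.5943,.078,.028],[.5952,.0785,.0868])
E
```

```text
t 23.93 pos [ 0.6161 -0.2102  0.0946] yaw 65.3 w 0.0534 F [-3.1  1.2  3. ] q7 1.55 tilt 1.07 -> cm [ 0.29 -0.11 -0.04] turn 0.3
base now [ 0.6145 -0.2108  0.0359] obj tilt 0.72 [0.012 0.002 1.   ]
```

Contact: Fz rose by 6 N. Releasing and rising straight up.

{"op": "servo_tool", "data": {"deltas": [{"translation":[0,0,0],"turn":0},{"translation":[0,0,0],"turn":0},{"translation":[0,0,0],"turn":0},{"translation":[0,0,0],"turn":0},{"translation":[0,0,-0.5],"turn":0},{"translation":[0,0,-1],"turn":0},{"translation":[0,0,-2],"turn":0},{"translation":[0,0,-2],"turn":0},{"translation":[0,0,-2],"turn":0},{"translation":[0,0,-2],"turn":0},{"translation":[0,0,-0.5],"turn":0},{"translation":[0,0,0],"turn":0}], "gripper": 100}}

```text
clock: 25.42
ee_pos: [0.6175, -0.2088, 0.2017]
ee_rot: [0.003, 0.214, 0.977, -0.009]
ft_force: [-1.0, -0.2, -0.8]
grip_width: 0.0856
```

```bash
python3 - <<'E'
from h import *
go(.4368,-.0939,.2,65)
E
```

```text
t 25.43 pos [ 0.6175 -0.2088  0.2017] yaw 65.2 w 0.0856 F [-1.  -0.2 -0.8] q7 1.52 tilt 1.16 -> cm [21.22  2.87 -0.1 ] turn 0.2
```

{"op": "servo_tool", "data": {"deltas": [{"translation":[1.5,0.2,-0.3],"turn":0},{"translation":[3,0.4,0],"turn":0},{"translation":[4,0.5,0],"turn":0},{"translation":[4,0.5,0],"turn":0},{"translation":[3.5,0.5,0],"turn":0},{"translation":[2.5,0.4,0],"turn":0},{"translation":[1,0.2,0],"turn":0},{"translation":[0,0,0],"turn":0},{"translation":[0,0,0],"turn":0}]}}

```text
clock: 26.55
ee_pos: [0.4388, -0.0967, 0.1975]
ee_rot: [-0.001, 0.213, 0.977, -0.01]
ft_force: [0.3, -1.2, 0.3]
grip_width: 0.085
```

```bash
python3 - <<'E'
from h import *
go(.4368,-.0939,.055,65)
im=get_image('top');cv2.imwrite('pics/t3.png',cv2.resize(im[:,:,::-1],(800,600),interpolation=cv2.INTER_CUBIC))
im=get_image('scene');cv2.imwrite('pics/s3.png',cv2.resize(im[:,:,::-1],(800,600),interpolation=cv2.INTER_CUBIC))
E
```

```text
t 26.55 pos [ 0.4388 -0.0967  0.1975] yaw 65.4 w 0.0850 F [ 0.3 -1.2  0.3] q7 1.28 tilt 1.10 -> cm [ 0.32  0.44 14.24] turn 0.4
```

View pics/t3.png

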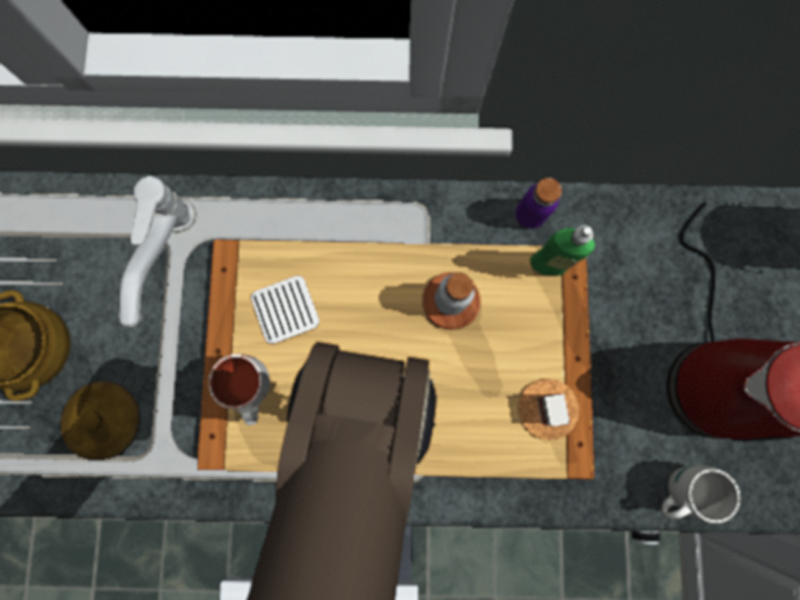

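View pics/s3.png

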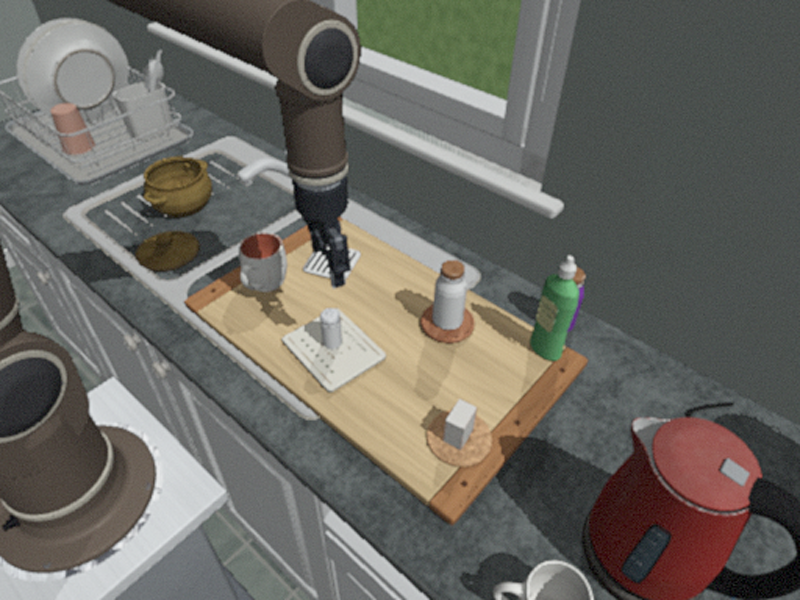

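```bash
python3 - <<'E'
import cv2
im=cv2.imread('pics/t3.png')
a=cv2.resize(im[265:350,240:330],None,fx=6,fy=6,interpolation=cv2.INTER_CUBIC)
b=cv2.resize(im[260:340,410:500],None,fx=6,fy=6,interpolation=cv2.INTER_CUBIC)
import numpy as np
o=np.zeros((510,1090,3),np.uint8);o[:510,:540]=a;o[:480,550:]=b
cv2.imwrite('pics/c5.png',cv2.resize(o,(800,374)))
cv2.imwrite('pics/c5a.png',a);cv2.imwrite('pics/c5b.png',b)
E
```

```text
(no output)
```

View pics/c5a.png

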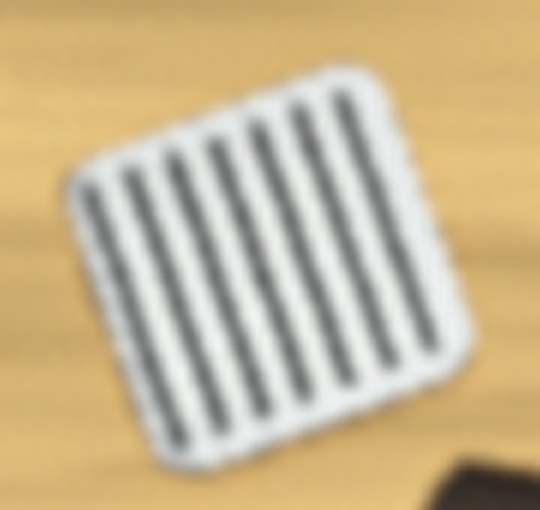

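View pics/c5b.png

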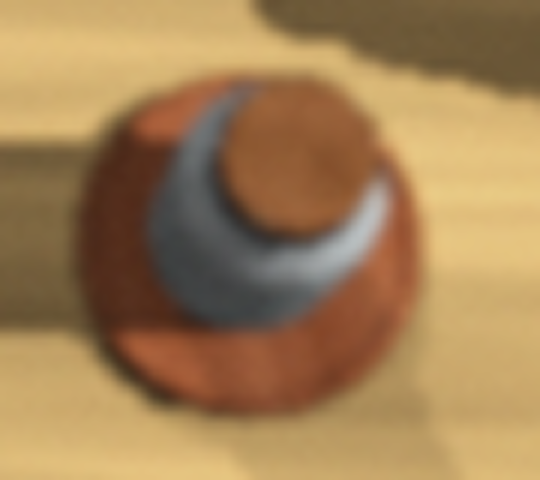

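```bash
python3 - <<'E'
from h import *
print(ray('top',182.4,197.7,.028),ray('top',294.2,182.7,.165),ray('top',289,192,.036))
go(.4368,-.0939,.055,65)
E
```

```text
[0.59282532 0.07047038 0.028     ] [ 0.61422389 -0.21027139  0.165     ] [ 0.61307781 -0.21136121  0.036     ]
t 26.65 pos [ 0.4389 -0.0968  0.1974] yaw 65.4 w 0.0853 F [-0.1 -0.1 -0.4] q7 1.28 tilt 1.11 -> cm [ 0.33  0.45 14.23] turn 0.4
```

{"op": "servo_tool", "data": {"deltas": [{"translation":[0.2,0.3,1],"turn":0},{"translation":[0.1,0.1,2],"turn":0},{"translation":[0,0,2],"turn":0},{"translation":[0,0,1],"turn":0},{"translation":[0,0,0],"turn":0},{"translation":[0,0,0],"turn":0}]}}

```text
clock: 27.4
ee_pos: [0.4384, -0.0935, 0.1334]
ee_rot: [-0.002, 0.214, 0.977, -0.01]
ft_force: [-0.4, 0.4, 0.4]
grip_width: 0.0852
```

```bash
python3 - <<'E'
from h import *
go(.4368,-.0939,.055,65)
E
```

```text
t 27.4 pos [ 0.4384 -0.0935  0.1334] yaw 65.3 w 0.0852 F [-0.4  0.4  0.4] q7 1.31 tilt 1.19 -> cm [0.13 0.06 7.84] turn 0.3
```

{"op": "servo_tool", "data": {"deltas": [{"translation":[0.1,0,1],"turn":0},{"translation":[0,0,1.5],"turn":0},{"translation":[0,0,2],"turn":0},{"translation":[0,0,1.5],"turn":0},{"translation":[0,0,1],"turn":0},{"translation":[0,0,0.4],"turn":0},{"translation":[0,0,0],"turn":0}]}}

```text
clock: 28.28
ee_pos: [0.4388, -0.0943, 0.0579]
ee_rot: [0.001, 0.214, 0.977, -0.01]
ft_force: [-0.2, 0.2, -0.3]
grip_width: 0.0853
```

```bash
python3 - <<'E'
from h import *
go(.4368,-.0939,.055,65)
E
```

```text
t 28.27 pos [ 0.4388 -0.0943  0.0579] yaw 65.3 w 0.0853 F [-0.2  0.2 -0.3] q7 1.37 tilt 1.10 -> cm [ 0.21 -0.04  0.29] turn 0.3
```

{"op": "servo_tool", "data": {"deltas": [{"translation":[0.2,0,0.2],"turn":0},{"translation":[0,0,0],"turn":0}]}}

```text
clock: 28.52
ee_pos: [0.4374, -0.0935, 0.0564]
ee_rot: [0.002, 0.214, 0.977, -0.009]
ft_force: [-0.2, -0.9, 0.2]
grip_width: 0.0854
```

{"op": "servo_tool", "data": {"deltas": [{"translation":[0,0,0],"turn":0},{"translation":[0,0,0],"turn":0},{"translation":[0,0,0],"turn":0},{"translation":[0,0,0],"turn":0},{"translation":[0,0,0],"turn":0},{"translation":[0,0,0],"turn":0},{"translation":[0,0,0],"turn":0}], "gripper": 0}}

```text
clock: 29.4
ee_pos: [0.438, -0.0933, 0.0573]
ee_rot: [0.002, 0.214, 0.977, -0.009]
ft_force: [-0.1, 0.4, 2.0]
grip_width: 0.0331
```

```bash
python3 - <<'E'
from h import *
go(.4368,-.0939,.055,65);print(state()['ee_rot'])
E
```

```text
t 29.4 pos [ 0.438  -0.0933  0.0573] yaw 65.3 w 0.0331 F [-0.1  0.4  2. ] q7 1.37 tilt 1.07 -> cm [ 0.09 -0.1   0.23] turn 0.3
[ 0.00223608  0.21402003  0.97678486 -0.00904227]
```

{"op": "servo_tool", "data": {"deltas": [{"translation":[0,0,-0.5],"turn":0},{"translation":[0,0,-1.5],"turn":0},{"translation":[0,0,-2],"turn":0},{"translation":[0,0,-2.5],"turn":0},{"translation":[0,0,-2],"turn":0},{"translation":[0,0,-1],"turn":0},{"translation":[0,0,0],"turn":0},{"translation":[0,0,0],"turn":0}]}}

```text
clock: 30.4
ee_pos: [0.4367, -0.0917, 0.1548]
ee_rot: [0.001, 0.214, 0.977, -0.01]
ft_force: [0.1, 0.4, -1.2]
grip_width: 0.0332
```

```bash
python3 - <<'E'
from h import *
go(.5928,.0713,.15,65)
base([.0022,.214,.9768,-.009],[.4372,-.0929,.035],[.438,-.0933,.0573])
E
```

```text
t 30.4 pos [ 0.4367 -0.0917  0.1548] yaw 65.3 w 0.0332 F [ 0.1  0.4 -1.2] q7 1.29 tilt 1.10 -> cm [-7.35 21.34  0.14] turn 0.3
base now [ 0.4359 -0.0913  0.1325] obj tilt 0.14 [0.002 0.001 1.   ]
```

{"op": "servo_tool", "data": {"deltas": [{"translation":[-0.4,1,0],"turn":0},{"translation":[-0.7,2,0],"turn":0},{"translation":[-1,3,0],"turn":0},{"translation":[-1,3,0],"turn":0},{"translation":[-1,3,0],"turn":0},{"translation":[-1,3,0],"turn":0},{"translation":[-0.8,2,0],"turn":0},{"translation":[-0.6,1.5,0],"turn":0},{"translation":[-0.3,0.7,0],"turn":0},{"translation":[0,0,0],"turn":0},{"translation":[0,0,0],"turn":0}]}}

```text
clock: 31.78
ee_pos: [0.5866, 0.0695, 0.1452]
ee_rot: [-0.002, 0.212, 0.977, -0.01]
ft_force: [-0.2, 0.3, 0.0]
grip_width: 0.0328
```

```bash
python3 - <<'E'
from h import *
go(.5928,.0713,.0503,65)
base([.0022,.214,.9768,-.009],[.4372,-.0929,.035],[.438,-.0933,.0573])
E
```

```text
t 31.77 pos [0.5866 0.0695 0.1452] yaw 65.5 w 0.0328 F [-0.2  0.3  0. ] q7 1.04 tilt 1.15 -> cm [-0.49  0.61  9.48] turn 0.5
base now [0.5856 0.0699 0.1229] obj tilt 0.53 [ 0.009 -0.     1.   ]
```

{"op": "servo_tool", "data": {"deltas": [{"translation":[-0.5,0.5,1],"turn":0},{"translation":[0,0,2],"turn":0},{"translation":[0,0,2],"turn":0},{"translation":[0,0,1.5],"turn":0},{"translation":[0,0,0.7],"turn":0},{"translation":[0,0,0],"turn":0},{"translation":[0,0,0],"turn":0}]}}

```text
clock: 32.65
ee_pos: [0.5938, 0.0684, 0.0705]
ee_rot: [-0.001, 0.214, 0.977, -0.01]
ft_force: [0.2, -0.6, -1.6]
grip_width: 0.033
```

```bash
python3 - <<'E'
from h import *
go(.5928,.0713,.0503,65)
base([.0022,.214,.9768,-.009],[.4372,-.0929,.035],[.438,-.0933,.0573])
E
```

```text
t 32.65 pos [0.5938 0.0684 0.0705] yaw 65.3 w 0.0330 F [ 0.2 -0.6 -1.6] q7 1.06 tilt 1.10 -> cm [0.22 0.26 2.02] turn 0.3
base now [0.5928 0.0688 0.0482] obj tilt 0.41 [ 0.007 -0.     1.   ]
```

{"op": "servo_tool", "data": {"deltas": [{"translation":[0.1,0.25,0.5],"turn":0},{"translation":[0,0,0.6],"turn":0},{"translation":[0,0,0.3],"turn":0},{"translation":[0,0,0.1],"turn":0},{"translation":[0,0,0],"turn":0}]}}

```text
clock: 33.28
ee_pos: [0.5945, 0.0714, 0.0555]
ee_rot: [-0.0, 0.214, 0.977, -0.009]
ft_force: [-0.3, 0.5, -0.7]
grip_width: 0.0329
```

```bash
python3 - <<'E'
from h import *
go(.5928,.0713,.0503,65)
base([.0022,.214,.9768,-.009],[.4372,-.0929,.035],[.438,-.0933,.0573])
E
```

```text
t 33.27 pos [0.5945 0.0714 0.0555] yaw 65.3 w 0.0329 F [-0.3  0.5 -0.7] q7 1.06 tilt 1.04 -> cm [ 0.16 -0.07  0.53] turn 0.3
base now [0.5936 0.0718 0.0333] obj tilt 0.31 [ 0.005 -0.001  1.   ]
```

{"op": "servo_tool", "data": {"deltas": [{"translation":[0.1,0,0.2],"turn":0},{"translation":[0,0,0.2],"turn":0},{"translation":[0,0,0.1],"turn":0},{"translation":[0,0,0.1],"turn":0},{"translation":[0,0,0],"turn":0}]}}

```text
clock: 33.9
ee_pos: [0.594, 0.0717, 0.0511]
ee_rot: [-0.0, 0.214, 0.977, -0.009]
ft_force: [-0.8, -0.0, -0.9]
grip_width: 0.033
```

```bash
python3 - <<'E'
from h import *
go(.5928,.0713,.0503,65)
base([.0022,.214,.9768,-.009],[.4372,-.0929,.035],[.438,-.0933,.0573])
E
```

```text
t 33.9 pos [0.594  0.0717 0.0511] yaw 65.3 w 0.0330 F [-0.8 -0.  -0.9] q7 1.06 tilt 0.99 -> cm [ 0.09 -0.09  0.08] turn 0.3
base now [0.5931 0.0722 0.0288] obj tilt 0.26 [ 0.004 -0.002  1.   ]
```

{"op": "servo_tool", "data": {"deltas": [{"translation":[0,0,0.15],"turn":0},{"translation":[0,0,0.2],"turn":0},{"translation":[0,0,0.2],"turn":0}]}}

```text
clock: 34.28
ee_pos: [0.5943, 0.0716, 0.0507]
ee_rot: [0.0, 0.214, 0.977, -0.008]
ft_force: [-8.2, -1.5, 21.8]
grip_width: 0.0332
```

```bash
python3 - <<'E'
from h import *
go(.5928,.0713,.0503,65)
base([.0022,.214,.9768,-.009],[.4372,-.0929,.035],[.438,-.0933,.0573])
E
```

```text
t 34.27 pos [0.5943 0.0716 0.0507] yaw 65.3 w 0.0332 F [-8.2 -1.5 21.8] q7 1.06 tilt 0.88 -> cm [ 0.12 -0.09  0.04] turn 0.3
base now [0.5934 0.0721 0.0284] obj tilt 0.27 [ 0.003 -0.003  1.   ]
```

{"op": "servo_tool", "data": {"deltas": [{"translation":[0,0,0],"turn":0},{"translation":[0,0,0],"turn":0}]}}

```text
clock: 34.52
ee_pos: [0.5945, 0.0716, 0.0512]
ee_rot: [0.001, 0.214, 0.977, -0.007]
ft_force: [-0.4, -1.2, -1.1]
grip_width: 0.0333
```

{"op": "servo_tool", "data": {"deltas": [{"translation":[0,0,0],"turn":0},{"translation":[0,0,0],"turn":0},{"translation":[0,0,0],"turn":0},{"translation":[0,0,0],"turn":0},{"translation":[0,0,-0.5],"turn":0},{"translation":[0,0,-1.5],"turn":0},{"translation":[0,0,-2.5],"turn":0},{"translation":[0,0,-2.5],"turn":0},{"translation":[0,0,-2.5],"turn":0},{"translation":[0,0,-2.5],"turn":0},{"translation":[0,0,-2],"turn":0},{"translation":[0,0,0],"turn":0}], "gripper": 100}}

```text
clock: 36.02
ee_pos: [0.5958, 0.0736, 0.2022]
ee_rot: [0.003, 0.214, 0.977, -0.006]
ft_force: [0.5, -0.4, -0.3]
grip_width: 0.0852
```

```bash
python3 - <<'E'
from h import *
go(.436,-.367,.2,9.6)
E
```

```text
t 36.02 pos [0.5958 0.0736 0.2022] yaw 65.3 w 0.0852 F [ 0.5 -0.4 -0.3] q7 1.02 tilt 0.81 -> cm [ -3.93 -46.7    0.78] turn 55.7
```

{"op": "servo_tool", "data": {"deltas": [{"translation":[-0.2,-2.5,-0.5],"turn":0},{"translation":[-0.4,-4.5,-0.5],"turn":0},{"translation":[-0.4,-4.5,-0.5],"turn":0},{"translation":[-0.4,-4.5,0],"turn":0},{"translation":[-0.4,-4.5,0],"turn":0},{"translation":[-0.4,-4.5,0],"turn":0},{"translation":[-0.4,-4.5,0],"turn":0},{"translation":[-0.4,-4.5,0],"turn":0},{"translation":[-0.4,-4.5,0],"turn":0},{"translation":[-0.3,-3.5,0],"turn":0},{"translation":[-0.2,-2,0],"turn":0},{"translation":[0,0,0],"turn":9.3},{"translation":[0,0,0],"turn":9.3},{"translation":[0,0,0],"turn":9.3},{"translation":[0,0,0],"turn":9.3},{"translation":[0,0,0],"turn":9.3},{"translation":[0,0,0],"turn":7},{"translation":[0,0,0],"turn":0}]}}

```text
clock: 38.28
ee_pos: [0.4114, -0.3707, 0.2155]
ee_rot: [-0.003, 0.652, 0.758, -0.01]
ft_force: [0.3, 0.4, -1.1]
grip_width: 0.0856
```

```bash
python3 - <<'E'
from h import *
go(.436,-.367,.049,9.6)
im=get_image('top');cv2.imwrite('pics/t4.png',cv2.resize(im[:,:,::-1],(800,600),interpolation=cv2.INTER_CUBIC))
im=get_image('scene');cv2.imwrite('pics/s4.png',cv2.resize(im[:,:,::-1],(800,600),interpolation=cv2.INTER_CUBIC))
E
```

```text
t 38.27 pos [ 0.4114 -0.3707  0.2155] yaw 8.7 w 0.0856 F [ 0.3  0.4 -1.1] q7 1.01 tilt 1.23 -> cm [ 0.14  2.81 16.6 ] turn -0.9
```

View pics/t4.png

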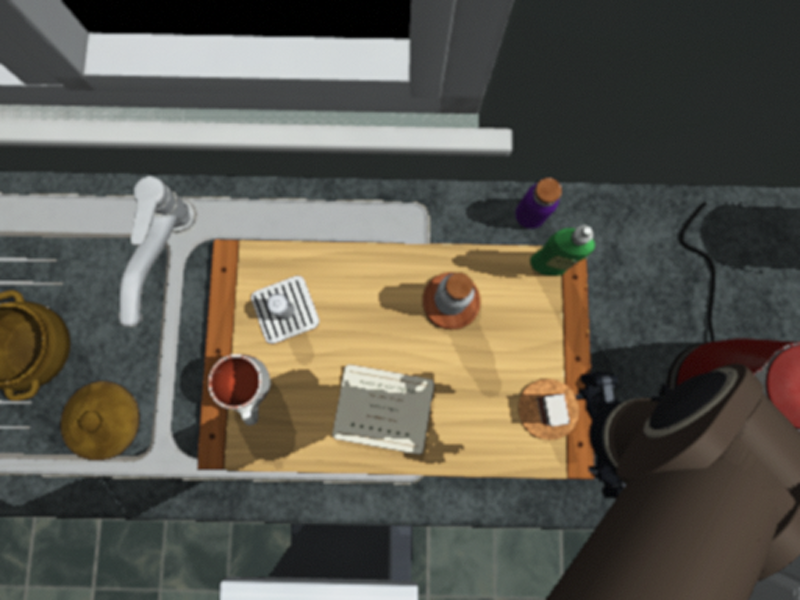

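View pics/s4.png

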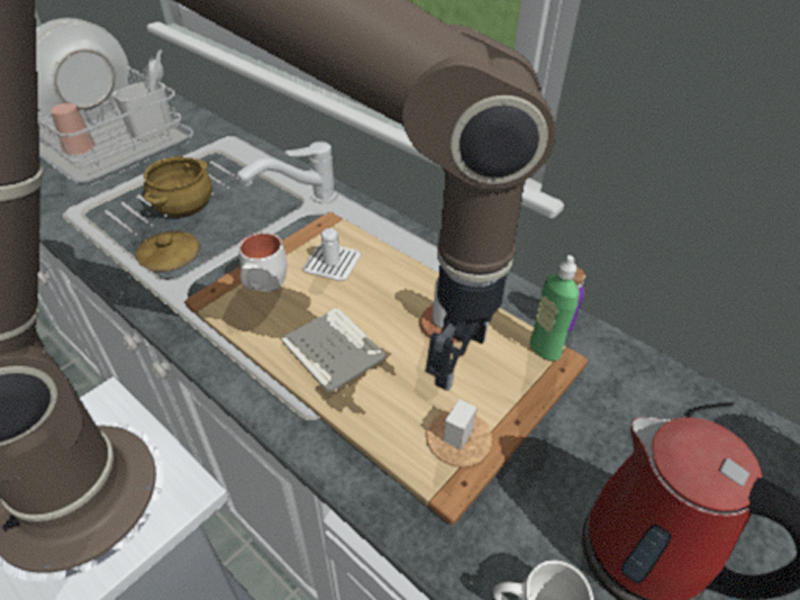

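```bash
python3 - <<'E'
import cv2,numpy as np
im=cv2.imread('pics/t4.png')
a=cv2.resize(im[375:445,505:595],None,fx=6,fy=6,interpolation=cv2.INTER_CUBIC)
b=cv2.resize(im[270:345,245:325],None,fx=6,fy=6,interpolation=cv2.INTER_CUBIC)
o=np.zeros((880,540,3),np.uint8);o[:420]=a;o[425:875,:480]=b
cv2.imwrite('pics/c6.png',o[:600]);cv2.imwrite('pics/c6a.png',a);cv2.imwrite('pics/c6b.png',b)
E
```

```text
(no output)
```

View pics/c6a.png

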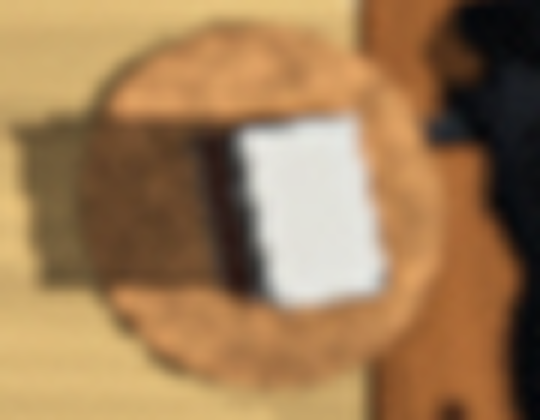

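View pics/c6b.png

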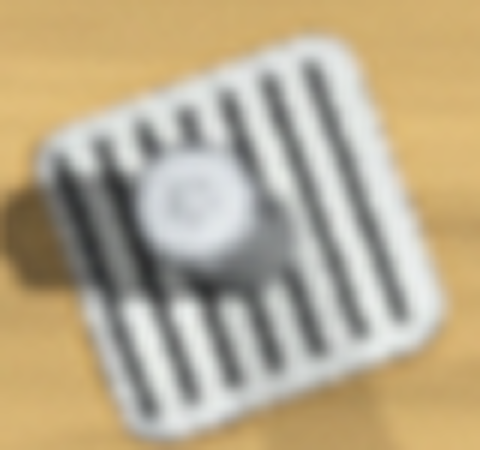

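```bash
python3 - <<'E'
from h import *
p=ray('top',356.3,262.2,.088);print(p, ray('top',177.6,194.5,.102))
go(p[0],p[1],.12,9.6)
E
```

```text
[ 0.43602652 -0.37007083  0.088     ] [0.5901845  0.06897877 0.102     ]
t 38.38 pos [ 0.4119 -0.3706  0.2157] yaw 8.8 w 0.0854 F [-0.1 -0.5 -0.5] q7 1.02 tilt 1.21 -> cm [-0.23  2.58  9.53] turn -0.8
```

{"op": "servo_tool", "data": {"deltas": [{"translation":[0,1.2,1],"turn":-0.8},{"translation":[-0.2,1.2,2],"turn":0},{"translation":[0,0,2.5],"turn":0},{"translation":[0,0,2],"turn":0},{"translation":[0,0,1],"turn":0},{"translation":[0,0,0],"turn":0},{"translation":[0,0,0],"turn":0}]}}

```text
clock: 39.25
ee_pos: [0.4384, -0.3685, 0.125]
ee_rot: [-0.003, 0.64, 0.768, -0.009]
ft_force: [0.7, -0.6, 0.8]
grip_width: 0.0852
```

```bash
python3 - <<'E'
from h import *
go(.4363,-.3705,.049,9.6)
E
```

```text
t 39.25 pos [ 0.4384 -0.3685  0.125 ] yaw 10.4 w 0.0852 F [ 0.7 -0.6  0.8] q7 1.09 tilt 1.12 -> cm [-0.1 -0.1  7.6] turn 0.8
```

{"op": "servo_tool", "data": {"deltas": [{"translation":[-0.1,-0.1,1],"turn":0.6},{"translation":[0,0,1.5],"turn":0},{"translation":[0,0,1.5],"turn":0},{"translation":[0,0,1.5],"turn":0},{"translation":[0,0,1],"turn":0},{"translation":[0,0,0.5],"turn":0},{"translation":[0,0,0],"turn":0},{"translation":[0,0,0],"turn":0}]}}

```text
clock: 40.25
ee_pos: [0.4367, -0.3709, 0.0507]
ee_rot: [-0.003, 0.644, 0.765, -0.009]
ft_force: [-1.4, 1.1, -0.5]
grip_width: 0.0851
```

```bash
python3 - <<'E'
from h import *
go(.4363,-.3705,.049,9.6)
E
```

```text
t 40.25 pos [ 0.4367 -0.3709  0.0507] yaw 9.8 w 0.0851 F [-1.4  1.1 -0.5] q7 1.14 tilt 1.08 -> cm [ 0.05 -0.03  0.17] turn 0.2
```

{"op": "servo_tool", "data": {"deltas": [{"translation":[0,0,0],"turn":0},{"translation":[0,0,0],"turn":0},{"translation":[0,0,0],"turn":0},{"translation":[0,0,0],"turn":0},{"translation":[0,0,0],"turn":0},{"translation":[0,0,0],"turn":0},{"translation":[0,0,0],"turn":0}], "gripper": 0}}

```text
clock: 41.12
ee_pos: [0.4374, -0.3712, 0.0518]
ee_rot: [-0.002, 0.644, 0.765, -0.009]
ft_force: [0.3, 0.1, -0.9]
grip_width: 0.0444
```

```bash
python3 - <<'E'
from h import *
go(.4363,-.3705,.049,9.6);print(state()['ee_rot'])
E
```

```text
t 41.12 pos [ 0.4374 -0.3712  0.0518] yaw 9.8 w 0.0444 F [ 0.3  0.1 -0.9] q7 1.14 tilt 1.03 -> cm [ 0.09 -0.1   0.28] turn 0.2
[-0.00159948  0.6440725   0.76491191 -0.00882144]
```

{"op": "servo_tool", "data": {"deltas": [{"translation":[0,0,-0.5],"turn":0},{"translation":[0,0,-1.5],"turn":0},{"translation":[0,0,-2],"turn":0},{"translation":[0,0,-2],"turn":0},{"translation":[0,0,-0.5],"turn":0},{"translation":[0,0,0],"turn":0},{"translation":[0,0,0],"turn":0}]}}

```text
clock: 42.0
ee_pos: [0.4381, -0.3703, 0.1213]
ee_rot: [-0.001, 0.644, 0.765, -0.009]
ft_force: [0.5, -0.3, -0.8]
grip_width: 0.0441
```

```bash
python3 - <<'E'
from h import *
go(.4308,-.101,.12,9.6)
base([-.0016,.6441,.7649,-.0088],[.4368,-.3703,.030],[.4374,-.3712,.0518])
E
```

```text
t 42.0 pos [ 0.4381 -0.3703  0.1213] yaw 9.8 w 0.0441 F [ 0.5 -0.3 -0.8] q7 1.08 tilt 1.01 -> cm [26.67  3.86 -0.17] turn 0.2
base now [ 0.4375 -0.3694  0.0995] obj tilt 0.02 [-0.  0.  1.]
```

{"op": "servo_tool", "data": {"deltas": [{"translation":[1,0.2,-0.2],"turn":0},{"translation":[2,0.3,0],"turn":0},{"translation":[3,0.4,0],"turn":0},{"translation":[3.5,0.5,0],"turn":0},{"translation":[3.5,0.5,0],"turn":0},{"translation":[3.5,0.5,0],"turn":0},{"translation":[3.5,0.5,0],"turn":0},{"translation":[2.5,0.4,0],"turn":0},{"translation":[1.5,0.2,0],"turn":0},{"translation":[0.7,0.1,0],"turn":0},{"translation":[0,0,0],"turn":0},{"translation":[0,0,0],"turn":0}]}}

```text
clock: 43.5
ee_pos: [0.427, -0.107, 0.1167]
ee_rot: [-0.006, 0.643, 0.766, -0.01]
ft_force: [-0.5, -0.0, -1.5]
grip_width: 0.0447
```

```bash
python3 - <<'E'
from h import *
go(.4308,-.101,.0568,9.6)
base([-.0016,.6441,.7649,-.0088],[.4368,-.3703,.030],[.4374,-.3712,.0518])
E
```

```text
t 43.5 pos [ 0.427  -0.107   0.1167] yaw 9.9 w 0.0447 F [-0.5 -0.  -1.5] q7 0.53 tilt 1.37 -> cm [0.55 0.62 5.98] turn 0.3
base now [ 0.4262 -0.106   0.0949] obj tilt 0.52 [ 0.009 -0.003  1.   ]
```

{"op": "servo_tool", "data": {"deltas": [{"translation":[0.5,0.5,0.5],"turn":0},{"translation":[0,0,1.5],"turn":0},{"translation":[0,0,1.5],"turn":0},{"translation":[0,0,0.7],"turn":0},{"translation":[0,0,0],"turn":0},{"translation":[0,0,0],"turn":0}]}}

```text
clock: 44.25
ee_pos: [0.4298, -0.1031, 0.0708]
ee_rot: [-0.006, 0.644, 0.765, -0.011]
ft_force: [-0.3, -0.5, -0.7]
grip_width: 0.0443
```

```bash
python3 - <<'E'
from h import *
go(.4308,-.101,.0568,9.6)
base([-.0016,.6441,.7649,-.0088],[.4368,-.3703,.030],[.4374,-.3712,.0518])
E
```

```text
t 44.25 pos [ 0.4298 -0.1031  0.0708] yaw 9.7 w 0.0443 F [-0.3 -0.5 -0.7] q7 0.59 tilt 1.47 -> cm [0.2  0.17 1.4 ] turn 0.1
base now [ 0.429  -0.1022  0.049 ] obj tilt 0.59 [ 0.01  -0.002  1.   ]
```

{"op": "servo_tool", "data": {"deltas": [{"translation":[0.2,0.2,0.3],"turn":0},{"translation":[0,0,0.4],"turn":0},{"translation":[0,0,0.3],"turn":0},{"translation":[0,0,0],"turn":0}]}}

```text
clock: 44.75
ee_pos: [0.432, -0.1006, 0.0608]
ee_rot: [-0.006, 0.644, 0.765, -0.011]
ft_force: [-0.5, -0.1, -1.5]
grip_width: 0.0446
```

```bash
python3 - <<'E'
from h import *
go(.4308,-.101,.0568,9.6)
base([-.0016,.6441,.7649,-.0088],[.4368,-.3703,.030],[.4374,-.3712,.0518])
E
```

```text
t 44.75 pos [ 0.432  -0.1006  0.0608] yaw 9.8 w 0.0446 F [-0.5 -0.1 -1.5] q7 0.60 tilt 1.37 -> cm [-0.02 -0.12  0.4 ] turn 0.2
base now [ 0.4312 -0.0997  0.039 ] obj tilt 0.49 [ 0.008 -0.002  1.   ]
```

{"op": "servo_tool", "data": {"deltas": [{"translation":[0,0,0.2],"turn":0},{"translation":[0,0,0.15],"turn":0},{"translation":[0,0,0.1],"turn":0},{"translation":[0,0,0],"turn":0}]}}

```text
clock: 45.25
ee_pos: [0.432, -0.1007, 0.0564]
ee_rot: [-0.005, 0.644, 0.765, -0.01]
ft_force: [-1.1, 0.3, 2.0]
grip_width: 0.0442
```

{"op": "servo_tool", "data": {"deltas": [{"translation":[0,0,0.1],"turn":0},{"translation":[0,0,0.1],"turn":0}]}}

```text
clock: 45.5
ee_pos: [0.432, -0.1008, 0.0562]
ee_rot: [-0.006, 0.645, 0.765, -0.009]
ft_force: [-7.4, 1.0, 23.5]
grip_width: 0.0442
```

```bash
python3 - <<'E'
from h import *
go(.4308,-.101,.0568,9.6)
base([-.0016,.6441,.7649,-.0088],[.4368,-.3703,.030],[.4374,-.3712,.0518])
E
```

```text
t 45.5 pos [ 0.432  -0.1008  0.0562] yaw 9.7 w 0.0442 F [-7.4  1.  23.5] q7 0.62 tilt 1.28 -> cm [-0.   -0.13 -0.05] turn 0.1
base now [ 0.4313 -0.0998  0.0344] obj tilt 0.51 [ 0.008 -0.005  1.   ]
```

Firm contact with the tile. Relaxing, releasing and rising.

{"op": "servo_tool", "data": {"deltas": [{"translation":[0,0,0],"turn":0},{"translation":[0,0,0],"turn":0}]}}

```text
clock: 45.75
ee_pos: [0.4322, -0.1008, 0.0566]
ee_rot: [-0.006, 0.645, 0.764, -0.009]
ft_force: [-0.3, 0.1, -2.2]
grip_width: 0.0445
```

{"op": "servo_tool", "data": {"deltas": [{"translation":[0,0,0],"turn":0},{"translation":[0,0,0],"turn":0},{"translation":[0,0,0],"turn":0},{"translation":[0,0,0],"turn":0},{"translation":[0,0,-0.5],"turn":0},{"translation":[0,0,-1.5],"turn":0},{"translation":[0,0,-2.5],"turn":0},{"translation":[0,0,-2.5],"turn":0},{"translation":[0,0,-2.5],"turn":0},{"translation":[0,0,-2.5],"turn":0},{"translation":[0,0,-2.5],"turn":0},{"translation":[0,0,-2],"turn":0},{"translation":[0,0,0],"turn":0}], "gripper": 100}}

```text
clock: 47.38
ee_pos: [0.4356, -0.1013, 0.2336]
ee_rot: [-0.004, 0.646, 0.763, -0.008]
ft_force: [-1.0, 0.4, -0.3]
grip_width: 0.0856
```

{"op": "servo_tool", "data": {"deltas": [{"translation":[-2,-0.3,-0.2],"turn":0},{"translation":[-4,-0.6,0],"turn":0},{"translation":[-4.5,-0.7,0],"turn":0},{"translation":[-4.5,-0.7,0],"turn":0},{"translation":[-4.5,-0.7,0],"turn":0},{"translation":[-3,-0.5,0],"turn":0},{"translation":[-1,-0.2,0],"turn":0},{"translation":[0,0,0],"turn":0}]}}

```text
clock: 48.38
ee_pos: [0.4355, -0.344, 0.2339]
ee_rot: [-0.007, 0.645, 0.764, -0.008]
ft_force: [-0.2, 1.1, -0.3]
grip_width: 0.0855
```

```bash
python3 - <<'E'
from h import *
go(.4308,-.101,.0568,9.6)
im=get_image('top');cv2.imwrite('pics/t5.png',cv2.resize(im[:,:,::-1],(800,600),interpolation=cv2.INTER_CUBIC))
c=cv2.resize(im[165:295,125:325,::-1],None,fx=4,fy=4,interpolation=cv2.INTER_CUBIC);cv2.imwrite('pics/c7.png',c)
im=get_image('scene');cv2.imwrite('pics/s5.png',cv2.resize(im[:,:,::-1],(800,600),interpolation=cv2.INTER_CUBIC))
E
```

```text
t 48.38 pos [ 0.4355 -0.344   0.2339] yaw 9.7 w 0.0855 F [-0.2  1.1 -0.3] q7 1.01 tilt 1.22 -> cm [24.05  4.01 17.61] turn 0.1
```

View pics/c7.png

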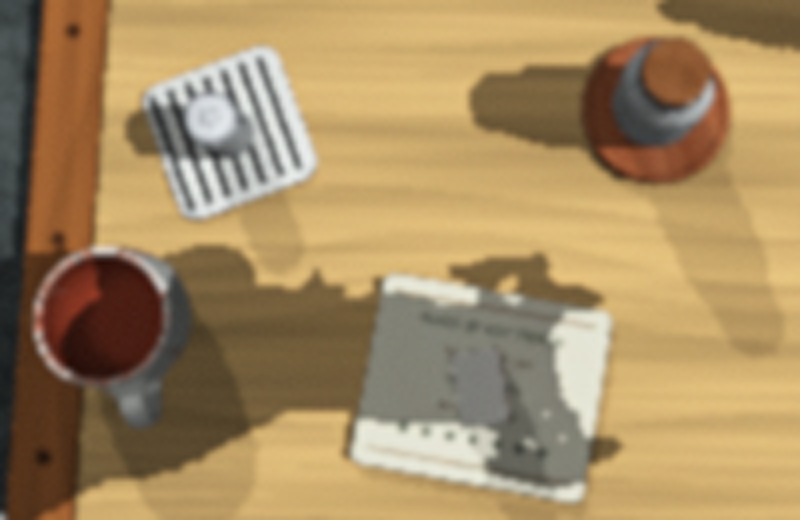

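View pics/s5.png

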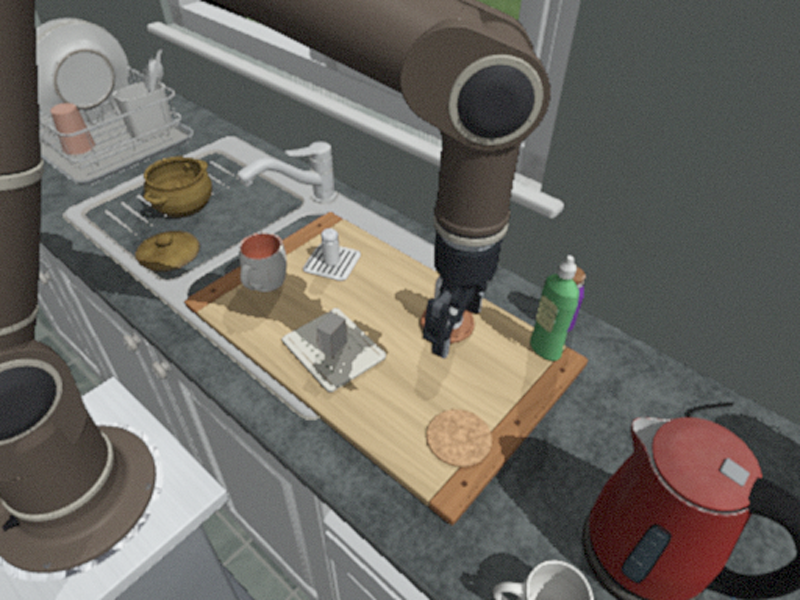

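```bash
python3 - <<'E'
from h import *
print('carton',ray('top',244.6,260.6,.093),'tile',ray('top',244.9,261.6,.035))
print('small',ray('top',177.4,194.4,.102),'tall',ray('top',293.5,182.9,.165))
print(proj('scene',[[.5928,.0713,.102],[.4313,-.0998,.093]])*1.5625)
im=get_image('scene');cv2.imwrite('pics/c8.png',cv2.resize(im[130:260,170:300,::-1],None,fx=4.6,fy=4.6,interpolation=cv2.INTER_CUBIC))
E
```

```text
carton [ 0.43402291 -0.09943791  0.093     ] tile [ 0.43022258 -0.0994306   0.035     ]
small [0.59042202 0.06948357 0.102     ] tall [ 0.61372033 -0.20866208  0.165     ]
[[329.29406376 231.30592927]
 [330.95769307 322.380411  ]]
```

View pics/c8.png

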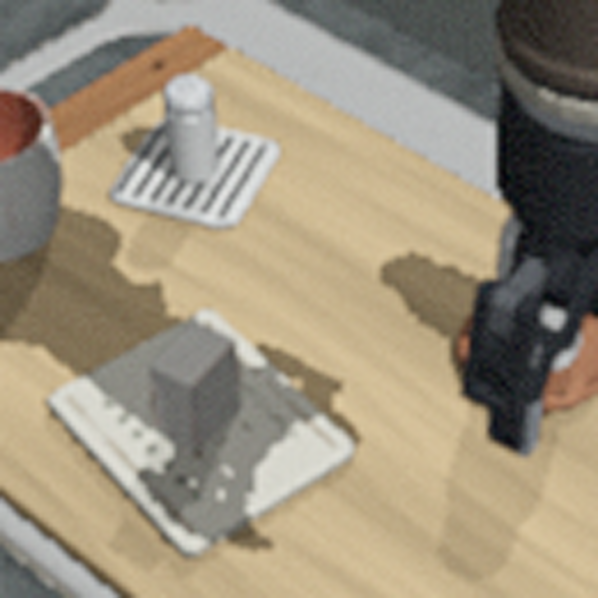

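```bash
python3 - <<'E'
from h import *
s=state();print(s['clock'],s['ee_pos'],np.abs(s['joint_vel']).max());print(close_job())
E
```

```text
48.525 [ 0.43632559 -0.34259527  0.23415585] 0.006302065442111707
the job is handed in; nothing more can be done
None
```

All three seasonings now stand on their proper mats, and I handed the job in at 48.5 s. I parked the carton on the cork mat, moved the tall shaker to the wooden coaster and the small shaker to the striped coaster, then moved the carton to the cream tile.

- **Position:** in the last pictures all three stand upright. The tall shaker is about 3 mm off its mat centre, the small shaker 3 mm and the carton 4 mm, which is near the limit of what I can measure.
- **Disagreement:** for the small shaker and the carton, the arm's own readings put the base about 1 mm from centre, closer than the camera did. For the carton the difference may come from the arm's shadow falling on it in that picture.
- **Forces:** the largest reading was about 25 N, when setting the carton down (about 23 N for the small shaker). Both had touched down before it rose, and I eased off before letting go.
- **Bystanders:** the mug and the green bottle look unmoved in the pictures. I did not measure their final positions.
- **At hand-in:** the gripper was open, about 23 cm above the work surface over the empty cork mat, and touching nothing.

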